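# Load wax patterns into the gated rack and lock it

## Task

Put all the loose wax patterns with the tall square lug into the metal rack: swing the rack's gate wide open, slide each pattern lengthwise, flange flat and lug up, from the apron in under the two lips, one behind the other, until all are fully inside past the gate. Then swing the gate fully shut and put the lock pin from its stand all the way down through the gate into the bracket. Leave the funnel, jar and brush where they are.

Things in the scene. Friction and masses are not known exactly. Their poses are not given: they have to be found in the camera images.
- rack: fixed metal loading rack. Origin: centre of the lane's open mouth at bench height; x points into the lane, z up. Base plate 8 mm thick, 90 mm wide, from x = -100 mm: the bare part in front of the mouth is the apron. Bracket: block 36 x 36 x 19 mm centred at x = -13, y = -61 mm. Vertical gate hinge at x = -13, y = +56 mm
- lane_end (a point): middle of the end stop's face at lane floor height (rack x = 220, y = 0, z = 8 mm; stop top at 38 mm). The lane is 64 mm wide between walls (74 at the flared mouth) and 13 mm high under two lips whose top is at z = 27 mm; the slit between the lips, for the lugs, is 38 mm wide. Three patterns fit end to end with 10 mm to spare
- rack_hole (a point): mouth of the vertical pin hole in the rack's bracket, 16 mm wide, right through the 19 mm high block
- gate (a joint): gate angle, rad: 0 = shut across the mouth (hard stop, holes in line), grows as it swings outward over the apron (clockwise from above) to 1.9; stays where left. Steel bar 14 mm wide, z = 20 to 32 mm, skirt down to 10 mm; shut, the bar covers rack x = -20 to -6 mm
- gate_handle (a point): top of the gate's upright round black handle, 16 mm diameter, from 32 to 80 mm above the bench, 55 mm from the hinge axis
- gate_hole (a point): mouth of the vertical pin hole in the gate's end, 117 mm from the hinge axis, 32 mm above the bench; 15 mm wide, through 12 mm
- pin: steel lock pin, upright in its stand: round shank 12 mm diameter and 30 mm long with tapered tip, a collar 26 mm diameter from 30 to 34 mm, then a flat grip 26 mm (x) by 14 mm (y) up to 82 mm. Origin: the tip; z up along the pin. Fully in, the collar rests on the gate
- pin_tip (a point): lower tip of the pin (the same point as its origin)
- stand: fixed grey pin stand, block 50 x 50 x 34 mm with a 15 mm wide vertical hole in its middle; origin: centre of the underside
- pattern1: one of two or three alike wax patterns (may be absent), dull olive-yellow: flat flange 70 x 60 x 10 mm (x, y, z) with an upright lug in its middle, 40 mm along x, 24 mm along y, its top 78 mm above the underside; bosses beside the lug foot up to 25 mm high. Origin: centre of the underside; z up. Grip the lug across y, above 35 mm. A half turn makes no difference. 0.12 kg
- pattern2: one of two or three alike wax patterns (may be absent), dull olive-yellow: flat flange 70 x 60 x 10 mm (x, y, z) with an upright lug in its middle, 40 mm along x, 24 mm along y, its top 78 mm above the underside; bosses beside the lug foot up to 25 mm high. Origin: centre of the underside; z up. Grip the lug across y, above 35 mm. A half turn makes no difference. 0.12 kg
- pattern3: one of two or three alike wax patterns (may be absent), dull olive-yellow: flat flange 70 x 60 x 10 mm (x, y, z) with an upright lug in its middle, 40 mm along x, 24 mm along y, its top 78 mm above the underside; bosses beside the lug foot up to 25 mm high. Origin: centre of the underside; z up. Grip the lug across y, above 35 mm. A half turn makes no difference. 0.12 kg
- funnel: bystander: cone-shaped wax funnel with a round flange, 90 mm diameter, 75 mm high; origin: centre of its underside. Not to be moved
- brush: bystander: brush lying flat; not to be moved
- jar: bystander: closed jar, 64 mm diameter, 90 mm high; not to be moved
There are look-alikes about, which are no part of the job. There is more than one size of the pin; the one meant has the size given above.

How it is judged:
On the way, in this order (a step that is already met when the one before it is completed fails the run):
1. the gate is swung wide open (beyond 1.2 rad) (value of joint gate above 1.2 rad), for 0.2 s.
2. every pattern lies in the lane, under the lips and past the gate (x of pattern1 in the frame of rack between 0.028 and 0.2 m and y of pattern1 in the frame of rack between -0.008 and 0.008 m and z of pattern1 in the frame of rack between 0.003 and 0.014 m and angle between each of pattern1, pattern2, pattern3's own z axis and vertical below 0.12 rad and x of pattern2 in the frame of rack between 0.028 and 0.2 m and y of pattern2 in the frame of rack between -0.008 and 0.008 m and z of pattern2 in the frame of rack between 0.003 and 0.014 m and x of pattern3 in the frame of rack between 0.028 and 0.2 m and y of pattern3 in the frame of rack between -0.008 and 0.008 m and z of pattern3 in the frame of rack between 0.003 and 0.014 m), for 0.2 s.
3. the gate is shut behind the patterns (all of step 2 and value of joint gate below 0.05 rad), for 0.2 s.
At the end, for the whole second after the job is handed in: every pattern lies flat on the lane floor under the lips, its centre at least 28 mm inside the mouth; the gate is shut (within 0.05 rad); the pin is upright in the holes of gate and bracket, its tip within 6 mm of the bracket hole's axis and less than 9 mm above the bench; all released and at rest (all of step 3 and horizontal distance between pin_tip and rack_hole below 0.006 m and z of pin_tip in the frame of rack below 0.009 m and angle between pin's own z axis and vertical below 0.2 rad and linear speed of each of pin, pattern1, pattern2, pattern3 below 0.03 m/s); the robot touches nothing.
It fails at once if the funnel is moved more than 40 mm (distance of funnel from where it was at the start of the episode above 0.04 m).
It fails at once if the jar is moved more than 40 mm (distance of jar from where it was at the start of the episode above 0.04 m).
It fails at once if the brush is moved more than 40 mm (distance of brush from where it was at the start of the episode above 0.04 m).
Of pattern1, pattern2, pattern3 only 2 to 3 are there at a start; the rules pass over those that are not, and their reading is None.
At some moment in a run one of pattern1, pattern2, pattern3 may be knocked a few centimetres aside while the robot is not near it.
It also fails if it takes over 208 s, if anything falls off the work surface, if the arm or the gripper's body presses on something with over 40 N, if the wrist force passes 120 N, or if a joint passes its speed limit or range.

## Robot

A 6-joint arm with a two-finger parallel gripper is mounted at the origin on the work surface. World frame = base frame: x ahead of the robot, y to its left, z up, the work surface at z = 0. Lengths are in m, angles in rad, forces in N, time in s.
With the tool pointing down it reaches from about 0.4 to 0.925 m from the base axis. Payload 12.5 kg.
Tool frame: the origin (TCP) lies at the very end of the fingers, on their centre line; the grasp point (between the pads) lies 19 mm behind it; z points along the fingers, y is the direction in which the jaws open and shut (so a half turn about z gives the same grasp; the last joint's range is limited). The gripper opens to 95 mm and grips with 3 to 60 N. Pads are 20 mm wide; open, the fingers measure 119 mm over their backs; the gripper's body (75 mm by 180 mm) begins 59 mm behind the grasp point.
Start: joints at [1.036, 0.491, 1.559, -0, 1.092, -0.106], TCP at [0.26, 0.568, 0.215] pointing down, gripper open.
Joint ranges: [-3.1, 3.1], [-0.84, 2.19], [0.05, 2.79], [-1.13, 4.28], [0.06, 2.93], [-2.69, 2.69]. Speed limits (rad/s): [2.22, 2.22, 2.79, 3.14, 3.14, 3.14].

## Interface

Orientations are given as a unit quaternion [w, x, y, z].
In Python, from cell import observe, read_camera, hand_in gives the robot as it stands. The module is installed in compiled form; this text tells all that it offers.
- The arm moves only by the tool step_arm, never from a script. Its argument "moves" is a list of rows, each a list of 2 entries, a list of its own where there are three numbers: the shift along the tool's x, y, z in mm, then the turn, a rotation vector about the tool's x, y, z in rad. A call has 1 to 20 rows; each row shifts and turns the commanded pose from where the row before left it, along the tool's axes as they then stand; what a row does not reach is not made up. A row lasts 1/8 s, in which the tool goes at most 62.5 mm and 10.7 degrees, less where a joint would pass 70% of its speed; a pose out of reach is approached as far as the arm can. A call is refused whole if a number of a shift passes 62.5 or a number of a turn 0.188, either way. A call with a gripper value outside its range is refused whole. "hand" is the opening, from -1 (shut) to 1 (fully open), so that 0 is half open, set as the call begins (left out, the last holds). The fingers move at their own pace and stop on an object; the grip force is fixed at half the most. Time passes only in rows, so rows that do not move let the fingers close. It gives the time, the measured TCP pose, the force and the opening at its end, in the units of the state.
- observe(): the state, without advancing time (a new reading comes with each control period).
- read_camera(name): name is "scene" or "top" or "wrist"; returns a dict with "color" (400x640x3 uint8, blue, green, red), "K" (3x3 intrinsics, pixels), "k1" (the pictures are not rectified: a ray, as slopes to the right and down, at radius r is drawn at 1 + k1 r^2 times it, then the intrinsics apply), "cam_to_world" (4x4, takes a point from camera to world coordinates). Camera axes: x right, y up, looking along -z (the intrinsics and any distortion apply to the point x, -y, -z); pixel columns grow to the right and rows downward; lengths in m; the calibration is good to about 2 mm. A picture is of the moment at which its call begins. There is no depth.
- hand_in(): hands the job in, once; it reports no verdict.
The state is a dict: "clock": time; "qpos": joint angles; "qd": joint speeds; "joint_torque": joint torques, N m; "tcp_pos": TCP position; "ee_rot": TCP orientation; "force": force on the tool from outside, world axes, zero at the start; "wrist_torque": the same for the moment, N m; "opening": finger opening in m.
Only numpy, scipy, OpenCV 4.12 (cv2) and the standard library are available. Lean on these libraries where they do the work, as an engineer would, in place of code of your own. Each camera call takes 0.05 s, during which the arm holds its last target.

## Working session

There is one attempt and no reset: what is moved stays moved. The work goes in short steps, Python scripts to look and compute and a tool call to move; the robot and the scene stay as the last step left them, time stands still between calls to the robot, and variables do not carry over. Pictures are saved under pics/ and viewed, and the job is handed in when it is done.

Besides the shell and the picture viewer there is one more tool, called after ">>>" in YAML: its name, and indented under it one key for each argument. step_arm: Moves the arm, as the interface text tells. Its arguments: {"type":"object","properties":{"moves":{"type":"array","items":{"type":"array"}},"hand":{"type":"number"}},"required":["moves"]}

```bash
mkdir -p pics; cat > h.py <<'E'
import numpy as np, cv2
from cell import observe, read_camera, hand_in
def snap(name,fn):
    c=read_camera(name); cv2.imwrite('pics/'+fn+'.png',c['color'])
    np.savez('pics/'+fn+'.npz',**{k:c[k] for k in ('color','K','k1','cam_to_world')}); return c
def load(fn): return np.load('pics/'+fn+'.npz')
def ray(c,u,v):
    K=c['K'];d=np.array([float(c['k1']),0,0,0,0])
    p=cv2.undistortPoints(np.array([[[u,v]]],float),K,d)[0,0]
    T=c['cam_to_world']; r=T[:3,:3]@np.array([p[0],-p[1],-1]); return T[:3,3],r
def onz(c,u,v,z):
    o,r=ray(c,u,v); return o+r*(z-o[2])/r[2]
def proj(c,P):
    T=c['cam_to_world'];q=T[:3,:3].T@(np.array(P,float)-T[:3,3]);x=q[0]/-q[2];y=-q[1]/-q[2]
    f=1+float(c['k1'])*(x*x+y*y);K=c['K'];return K[0,0]*x*f+K[0,2],K[1,1]*y*f+K[1,2]
E
python3 - <<'E'
from h import *
for n in('scene','top','wrist'):
    c=snap(n,n+'0');print(n,c['K'][0],c['k1'],c['cam_to_world'].round(3).tolist())
print(observe())
E
```

```text
scene [425.35462307   0.         323.06608812] 0.022481009223209805 [[0.443, -0.745, 0.499, 1.033], [0.896, 0.367, -0.248, -0.259], [0.002, 0.557, 0.83, 0.88], [0.0, 0.0, 0.0, 1.0]]
top [395.49604644   0.         329.29542946] -0.038391005561447485 [[-0.016, 0.988, -0.151, 0.397], [-1.0, -0.015, 0.008, -0.024], [0.006, 0.151, 0.988, 1.083], [0.0, 0.0, 0.0, 1.0]]
wrist [286.06422506   0.         317.29264144] -0.033788030232369114 [[0.416, -0.877, -0.242, 0.193], [0.91, 0.4, 0.111, 0.599], [-0.001, -0.266, 0.964, 0.384], [0.0, 0.0, 0.0, 1.0]]
{'clock': 0.15, 'qpos': array([ 1.03642737e+00,  4.91406993e-01,  1.55929330e+00,  4.91691867e-07,
        1.09172279e+00, -1.05617196e-01]), 'qd': array([ 0.00060441, -0.00223298, -0.00130249, -0.0002084 , -0.00190713,
       -0.00049968]), 'joint_torque': array([ 5.99679006e-04, -6.12898850e+01, -2.58271909e+01,  6.92070764e-02,
        4.73880745e-02, -1.31446864e-04]), 'tcp_pos': array([0.25973418, 0.56828177, 0.21421032]), 'ee_rot': array([-1.30816820e-04,  2.12737729e-01,  9.77109250e-01, -3.94068303e-04]), 'force': array([ 0.20128553,  0.1672811 , -0.51729578]), 'wrist_torque': array([-0.03172865,  0.00299857,  0.0002004 ]), 'opening': 0.09529740301373339}
```

View pics/scene0.png

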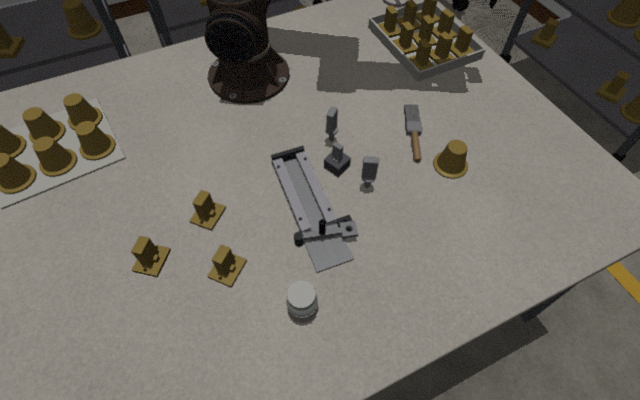

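View pics/top0.png

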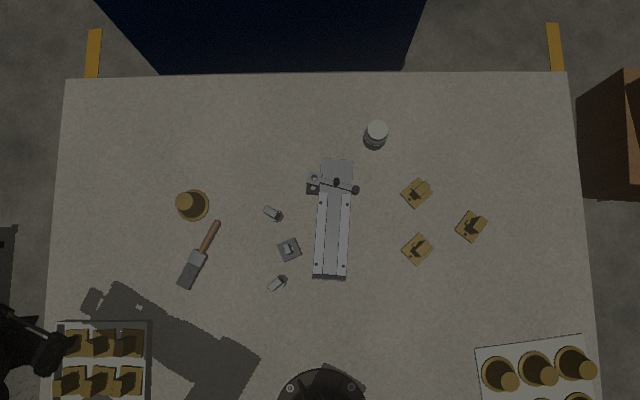

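View pics/wrist0.png

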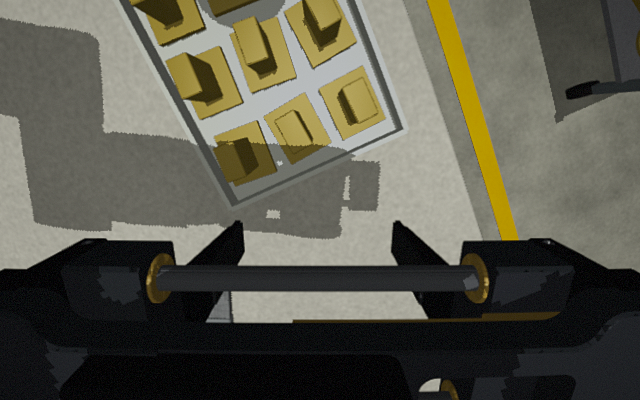

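```bash
python3 - <<'E'
from h import *
t=load('top0')['color'];s=load('scene0')['color']
cv2.imwrite('pics/a.png',cv2.resize(t[150:300,255:375],None,fx=4,fy=4,interpolation=cv2.INTER_CUBIC))
cv2.imwrite('pics/b.png',cv2.resize(s[90:280,250:400],None,fx=3.1,fy=3.1,interpolation=cv2.INTER_CUBIC))
cv2.imwrite('pics/c.png',cv2.resize(t[165:275,390:500],None,fx=4,fy=4,interpolation=cv2.INTER_CUBIC))
E
```

```text
(no output)
```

View pics/a.png

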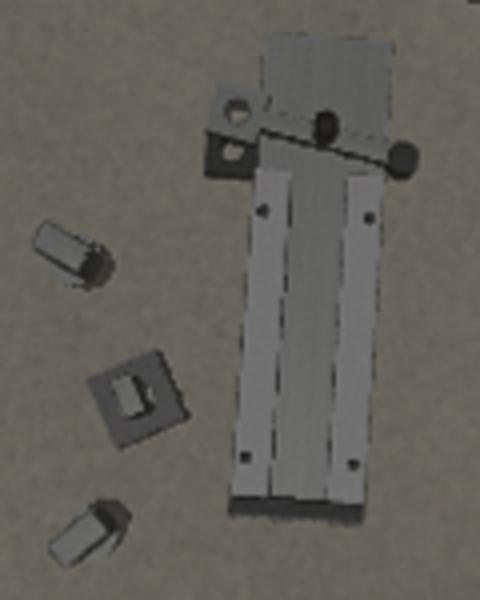

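View pics/b.png

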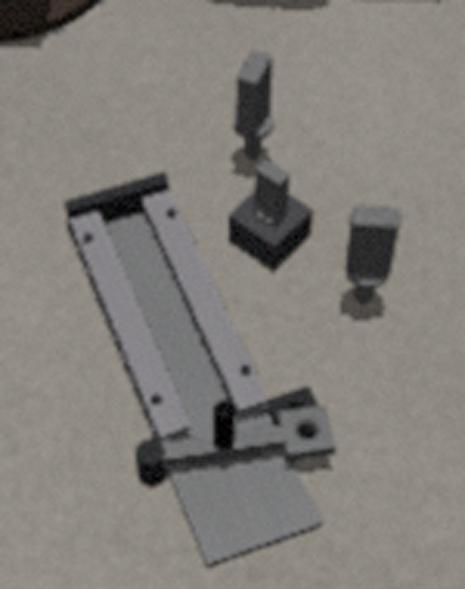

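View pics/c.png

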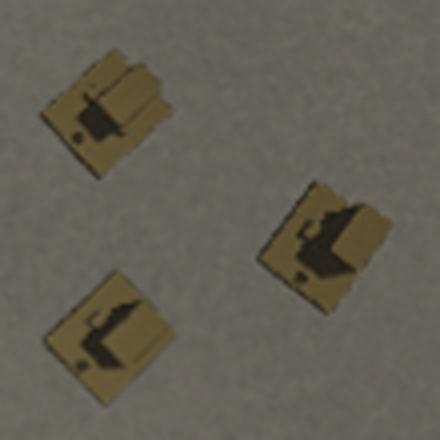

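```bash
python3 - <<'E'
from h import *
t=load('top0');s=load('scene0')
A=lambda x,y:(255+x/4-.4,150+y/4-.4)
B=lambda x,y:(250+x/3.1-.35,90+y/3.1-.35)
def p(n,c,uv,z): print(n,onz(c,*uv,z).round(4)[:2]*1000)
p('apron L',t,A(265,36),.008);p('apron R',t,A(392,42),.008)
p('apron L(s)',s,B(322,520),.008);p('apron R(s)',s,B(208,565),.008)
for n,x,y in(('L far',255,170),('R far',383,175),('L near',233,495),('R near',365,500),('Lin far',291,172),('Rin far',348,175),('Lin near',272,495),('Rin near',329,498)):p('lip '+n,t,A(x,y),.027)
p('gate hole',t,A(237,112),.032);p('brk hole',t,A(233,151),.019);p('handle top',t,A(323,120),.08);p('hinge top',t,A(403,155),.04)
p('gate hole s',s,B(307,430),.032);p('handle top s',s,B(225,408),.08)
p('stand corners z34',t,A(88,380),.034);p('',t,A(158,350),.034);p('',t,A(189,412),.034);p('',t,A(120,448),.034)
p('pin top',t,A(125,395),.086)
p('pin top s',s,B(272,177),.086)
E
```

```text
apron L [686.2 -11.4]
apron R [ 680.6 -100.2]
apron L(s) [686.7  -9. ]
apron R(s) [681.7 -98.7]
lip L far [587.7  -3.7]
lip R far [582.9 -90.4]
lip L near [370.7  13.4]
lip R near [366.  -73.5]
lip Lin far [585.9 -28.1]
lip Rin far [583.3 -66.7]
lip Lin near [370.3 -12.3]
lip Rin near [367.7 -49.8]
gate hole [626.9   8. ]
brk hole [602.5  11.4]
handle top [610.3 -49.1]
hinge top [ 594.1 -103.4]
gate hole s [627.2   9.2]
handle top s [608.9 -49.3]
stand corners z34 [447.2 108.1]
 [466.3  61.8]
 [425.2  41.5]
 [402.4  87. ]
pin top [435.   78.3]
pin top s [439.2  75.7]
```

```bash
cat >> h.py <<'E'
from scipy.spatial.transform import Rotation as R
O=np.array([584.1,-47.0]);ang=np.pi-0.078
D=np.array([np.cos(ang),np.sin(ang)]);N=np.array([-D[1],D[0]])
def rk(x,y): return O+x*D+y*N     # rack mm -> world mm
def tork(p): q=np.array(p[:2])-O; return q@D,q@N
def plan(x,y,z,yaw=None):
    """mm, deg yaw of tool y. prints shift in present tool frame, then turn about tool z"""
    o=observe();q=o['ee_rot'];r=R.from_quat([q[1],q[2],q[3],q[0]])
    M=r.as_matrix();cy=np.degrees(np.arctan2(M[1,1],M[0,1]))
    d=np.array([x,y,z])-o['tcp_pos']*1000
    s=M.T@d
    print('t %.2f tcp'%o['clock'],(o['tcp_pos']*1000).round(1),'yaw %.1f tilt %.2f'%(cy,np.degrees(np.arccos(-M[2,2]))),'open %.1f'%(o['opening']*1000),'F',o['force'].round(1))
    print('shift(tool mm)',s.round(1),'rows>=%.1f'%(np.abs(s).max()/55))
    if yaw is not None:
        t=(cy-yaw+180)%360-180; print('turn z %.3f rad'%np.radians(t),'rows>=%.1f'%(abs(t)/10.5), 'q6',np.degrees(o['qpos'][5]).round(1))
E
python3 -c "
from h import *
plan(609.3,-50,200,-16.6)"
```

```text
t 0.15 tcp [259.7 568.3 214.2] yaw 65.4 tilt 0.05 open 95.3 F [ 0.2  0.2 -0.5]
shift(tool mm) [-575.  -417.    14.5] rows>=10.5
turn z 1.432 rad rows>=7.8 q6 -6.1
```

>>> step_arm:
  moves:
    - [[-36,-26,0.9],[0,0,0]]
    - [[-36,-26,0.9],[0,0,0]]
    - [[-36,-26,0.9],[0,0,0]]
    - [[-36,-26,0.9],[0,0,0]]
    - [[-36,-26,0.9],[0,0,0]]
    - [[-36,-26,0.9],[0,0,0]]
    - [[-36,-26,0.9],[0,0,0]]
    - [[-36,-26,0.9],[0,0,0]]
    - [[-36,-26,0.9],[0,0,0]]
    - [[-36,-26,0.9],[0,0,0]]
    - [[-36,-26,0.9],[0,0,0]]
    - [[-36,-26,0.9],[0,0,0]]
    - [[-36,-26,0.9],[0,0,0]]
    - [[-36,-26,0.9],[0,0,0]]
    - [[-36,-26,0.9],[0,0,0]]
    - [[-36,-26,0.9],[0,0,0]]
  hand: -0.16

```text
clock: 2.15
tcp_pos: [0.6113, -0.0508, 0.2]
ee_rot: [-0.0, 0.213, 0.977, 0.0]
force: [-0.2, -0.4, -0.3]
opening: 0.0399
```

>>> step_arm:
  moves:
    - [[0,0,0],[0,0,0.179]]
    - [[0,0,0],[0,0,0.179]]
    - [[0,0,0],[0,0,0.179]]
    - [[0,0,0],[0,0,0.179]]
    - [[0,0,0],[0,0,0.179]]
    - [[0,0,0],[0,0,0.179]]
    - [[0,0,0],[0,0,0.179]]
    - [[0,0,0],[0,0,0.179]]
    - [[0,0,0],[0,0,0]]
    - [[0,0,0],[0,0,0]]

```text
clock: 3.4
tcp_pos: [0.6107, -0.0494, 0.2001]
ee_rot: [-0.0, 0.801, 0.599, -0.0]
force: [-0.2, 0.1, -0.1]
opening: 0.0397
```

```bash
python3 -c "
from h import *
plan(609.3,-50,44,-16.6)
c=snap('wrist','w1')
print(proj(c,(.6093,-.05,.08)))"
```

```text
t 3.40 tcp [610.7 -49.4 200.1] yaw -16.4 tilt 0.01 open 39.7 F [-0.2  0.1 -0.1]
shift(tool mm) [ -1.   -1.1 156.1] rows>=2.8
turn z 0.004 rad rows>=0.0 q6 5.6
(np.float64(314.7877572798879), np.float64(191.3214251907014))
```

View pics/w1.png

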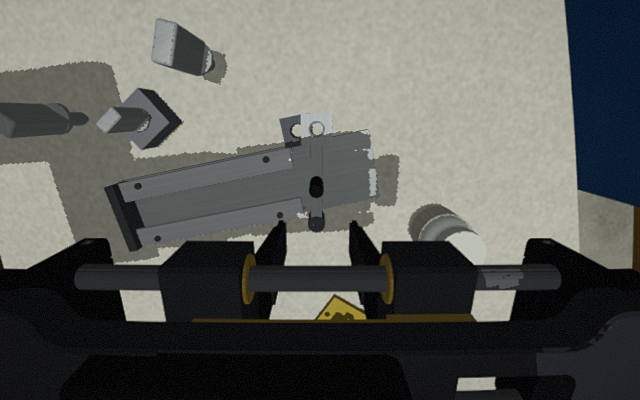

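```bash
python3 -c "
from h import *
c=load('w1')
print(c['cam_to_world'].round(3))
print(proj(c,(.6271,.0085,.032)),proj(c,(.6022,.012,.019)),proj(c,(.6093,-.05,.08)),proj(c,(.6093,-.05,.032)))
print(onz(c,316,181,.08),onz(c,316,197,.032))
cv2.imwrite('pics/a.png',cv2.resize(c['color'][100:240,240:380],None,fx=4,fy=4,interpolation=cv2.INTER_CUBIC))"
```

```text
[[ 0.959  0.272  0.073  0.633]
 [-0.282  0.925  0.254  0.022]
 [ 0.001 -0.265  0.964  0.37 ]
 [ 0.     0.     0.     1.   ]]
(np.float64(315.46842719552325), np.float64(129.56029787675013)) (np.float64(294.8079260031689), np.float64(132.2294256780485)) (np.float64(314.7877572798879), np.float64(191.3214251907014)) (np.float64(315.0658059289087), np.float64(181.3360537269685))
[ 0.61364404 -0.03976147  0.08      ] [ 0.60481871 -0.06917185  0.032     ]
```

View pics/a.png

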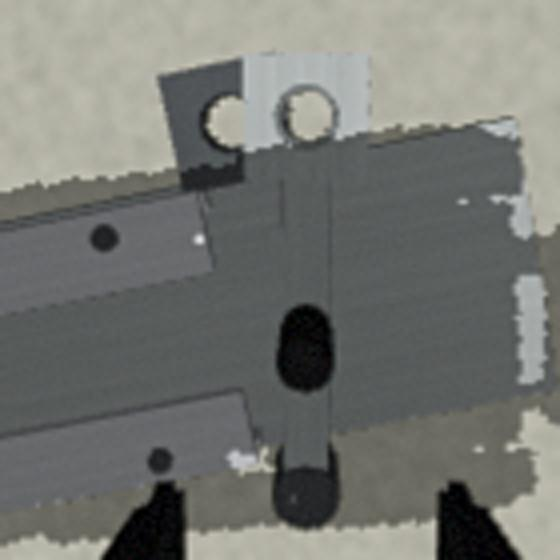

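>>> step_arm:
  moves:
    - [[-1,-1,40],[0,0,0]]
    - [[0,0,40],[0,0,0]]
    - [[0,0,40],[0,0,0]]
    - [[0,0,36],[0,0,0]]
    - [[0,0,0],[0,0,0]]
    - [[0,0,0],[0,0,0]]
    - [[0,0,0],[0,0,0]]
  hand: -0.3

```text
clock: 4.32
tcp_pos: [0.6103, -0.0502, 0.0459]
ee_rot: [0.001, 0.802, 0.598, 0.001]
force: [-0.7, 0.1, 0.8]
opening: 0.0336
```

```bash
python3 -c "
from h import *
plan(609.3,-50,44,-16.6)
c=snap('scene','s1')
cv2.imwrite('pics/a.png',cv2.resize(c['color'][120:300,230:420],None,fx=3,fy=3,interpolation=cv2.INTER_CUBIC))"
```

```text
t 4.33 tcp [610.3 -50.2  45.9] yaw -16.6 tilt 0.15 open 33.6 F [-0.7  0.1  0.8]
shift(tool mm) [-0.1 -1.   1.9] rows>=0.0
turn z 0.000 rad rows>=0.0 q6 5.7
```

View pics/a.png

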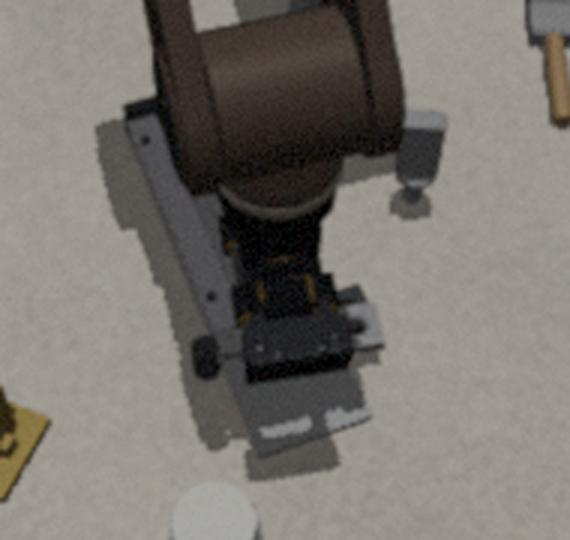

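>>> step_arm:
  moves:
    - [[-0.3,5.5,0],[0,0,0.1]]
    - [[-0.3,5.5,0],[0,0,0.1]]
    - [[-0.3,5.5,0],[0,0,0.1]]
    - [[-0.3,5.5,0],[0,0,0.1]]
    - [[-0.3,5.5,0],[0,0,0.1]]
    - [[-0.3,5.5,0],[0,0,0.1]]
    - [[-0.3,5.5,0],[0,0,0.1]]
    - [[-0.3,5.5,0],[0,0,0.1]]

```text
clock: 5.38
tcp_pos: [0.6427, -0.0775, 0.0452]
ee_rot: [0.0, 0.972, 0.237, 0.0]
force: [-0.5, -0.2, 0.3]
opening: 0.0334
```

>>> step_arm:
  moves:
    - [[-0.3,5.5,0],[0,0,0.1]]
    - [[-0.3,5.5,0],[0,0,0.1]]
    - [[-0.3,5.5,0],[0,0,0.1]]
    - [[-0.3,5.5,0],[0,0,0.1]]
    - [[-0.3,5.5,0],[0,0,0.1]]
    - [[-0.3,5.5,0],[0,0,0.1]]
    - [[-0.3,5.5,0],[0,0,0.1]]
    - [[-0.3,5.5,0],[0,0,0.1]]
    - [[0,0,0],[0,0,0]]
    - [[0,0,0],[0,0,0]]
    - [[0,0,0],[0,0,0]]

```text
clock: 6.75
tcp_pos: [0.6459, -0.1202, 0.0445]
ee_rot: [-0.0, 0.987, -0.158, 0.0]
force: [0.7, 0.7, 0.2]
opening: 0.0333
```

>>> step_arm:
  moves:
    - [[0,-4,-20],[0,0,0]]
    - [[0,0,-40],[0,0,0]]
    - [[0,0,-50],[0,0,0]]
    - [[0,0,-50],[0,0,0]]

```text
clock: 7.25
tcp_pos: [0.6468, -0.1163, 0.2058]
ee_rot: [-0.0, 0.987, -0.158, -0.0]
force: [0.2, 0.8, 0.1]
opening: 0.0333
```

```bash
python3 -c "
from h import *
plan(609.3,-50,44,-16.6)
c=snap('top','t2')
cv2.imwrite('pics/a.png',cv2.resize(c['color'][100:300,260:500],None,fx=3,fy=3,interpolation=cv2.INTER_CUBIC))
c=snap('wrist','w2')
"
```

```text
t 7.25 tcp [ 646.8 -116.3  205.8] yaw -108.2 tilt 0.01 open 33.3 F [0.2 0.8 0.1]
shift(tool mm) [-56.4 -51.2 161.8] rows>=2.9
turn z -1.599 rad rows>=8.7 q6 92.3
```

View pics/a.png

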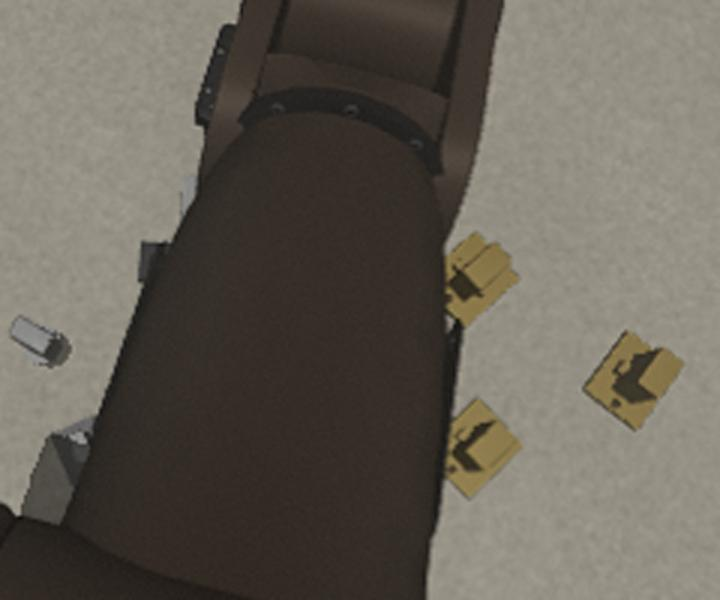

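View pics/w2.png

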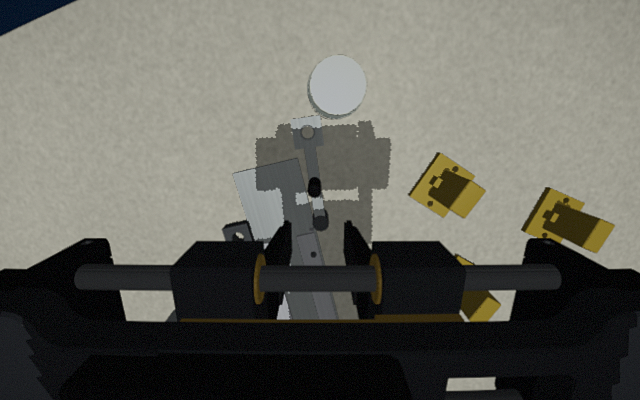

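```bash
python3 -c "
from h import *
c=load('w2')
p=onz(c,307,131.5,.032)*1000;h=rk(-13,56)
d=p[:2]-h;print(p,h,np.hypot(*d),np.degrees(np.arctan2(d[1],d[0])), 'open rad',np.pi/2-.078-np.arctan2(d[1],d[0]))
t=load('top0')
A=lambda x,y:(390+x/4-.4,165+y/4-.4)
for n,P in (('1',[(115,49),(40,115),(99,179),(172,108)]),('2',[(316,180),(257,258),(328,314),(392,225)]),('3',[(115,270),(42,340),(107,406),(175,334)])):
    W=np.array([onz(t,*A(*q),.01)[:2]*1000 for q in P]);print(n,W.round(1).tolist(),[np.hypot(*(W[i]-W[i-1])).round(1) for i in range(4)],W.mean(0).round(1))
"
```

```text
[ 710.59048328 -124.27484553   32.        ] [ 592.69690185 -103.84270647] 119.65102944809912 -9.83226721370989 open rad 1.664401762610023
1 [[629.7, -282.0], [583.9, -227.6], [538.7, -266.4], [587.5, -319.6]] [np.float64(56.5), np.float64(71.1), np.float64(59.5), np.float64(72.2)] [ 585.  -273.9]
2 [[535.7, -416.8], [482.6, -372.3], [443.6, -418.8], [503.7, -467.5]] [np.float64(60.0), np.float64(69.2), np.float64(60.7), np.float64(77.4)] [ 491.4 -418.9]
3 [[476.1, -274.3], [429.6, -222.5], [384.7, -264.5], [432.0, -313.1]] [np.float64(58.7), np.float64(69.7), np.float64(61.5), np.float64(67.8)] [ 430.6 -268.6]
```

```bash
python3 -c "
from h import *
plan(584,-274,200,-140)"
```

```text
t 7.35 tcp [ 648.9 -116.9  210.1] yaw -108.2 tilt 0.52 open 33.7 F [ 0.5 -0.2  0.1]
shift(tool mm) [-12.6 169.6   9.9] rows>=3.1
turn z 0.555 rad rows>=3.0 q6 92.3
```

>>> step_arm:
  moves:
    - [[-3,42.5,2],[0,0,0]]
    - [[-3,42.5,2],[0,0,0]]
    - [[-3,42.5,2],[0,0,0]]
    - [[-3,42.5,2],[0,0,0]]
    - [[0,0,0],[0,0,0.185]]
    - [[0,0,0],[0,0,0.185]]
    - [[0,0,0],[0,0,0.185]]
    - [[0,0,0],[0,0,0]]
    - [[0,0,0],[0,0,0]]
  hand: 0.6

```text
clock: 8.48
tcp_pos: [0.5822, -0.274, 0.1959]
ee_rot: [-0.0, 0.907, -0.421, -0.0]
force: [-0.0, 0.0, 0.1]
opening: 0.0758
```

```bash
python3 -c "
from h import *
plan(584,-274,65,-140)
c=snap('wrist','w3')"
```

```text
t 8.47 tcp [ 582.2 -274.   195.9] yaw -139.8 tilt 0.02 open 75.8 F [-0.   0.   0.1]
shift(tool mm) [  1.2  -1.4 130.9] rows>=2.4
turn z 0.003 rad rows>=0.0 q6 108.7
```

View pics/w3.png

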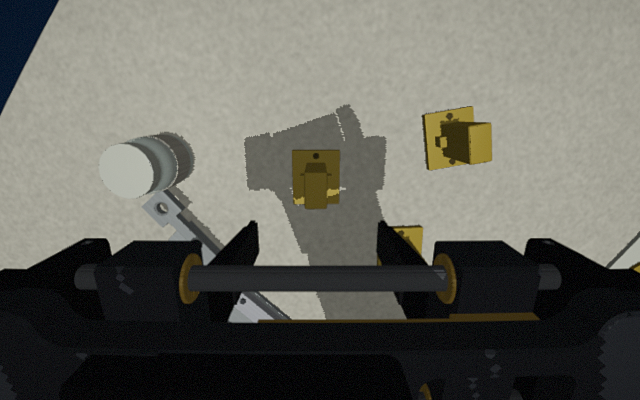

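```bash
python3 -c "
from h import *
c=load('w3')
W=np.array([onz(c,u,v,.01)[:2]*1000 for u,v in((292.5,149.5),(339.5,149.5),(340,206.5),(292.5,206.5))]);print(W,W.mean(0));d=W[3]-W[0];print(np.degrees(np.arctan2(d[1],d[0])))
print(onz(c,305,208,.078),onz(c,327,208,.078))
plan(*W.mean(0),62,-139.8)"
```

```text
[[ 629.97641242 -282.12416629]
 [ 585.61090963 -319.60112664]
 [ 536.36516954 -264.61477126]
 [ 583.62516896 -224.6758352 ]] [ 583.89441514 -272.75397485]
128.89775522298015
[ 0.58160683 -0.25232026  0.078     ] [ 0.56388206 -0.26729953  0.078     ]
t 8.53 tcp [ 582.2 -274.1  196. ] yaw -139.9 tilt 0.01 open 75.9 F [0.2 0.2 0.6]
shift(tool mm) [ 1.00e-01 -2.10e+00  1.34e+02] rows>=2.4
turn z -0.001 rad rows>=0.0 q6 108.8
```

>>> step_arm:
  moves:
    - [[0,-2,40],[0,0,0]]
    - [[0,0,40],[0,0,0]]
    - [[0,0,40],[0,0,0]]
    - [[0,0,28],[0,0,0]]
    - [[0,0,10],[0,0,0]]
    - [[0,0,0],[0,0,0]]
    - [[0,0,0],[0,0,0]]

```text
clock: 9.4
tcp_pos: [0.5844, -0.2732, 0.0395]
ee_rot: [0.0, 0.906, -0.423, 0.001]
force: [0.5, 0.9, 0.6]
opening: 0.0763
```

>>> step_arm:
  moves:
    - [[0,0,0],[0,0,0]]
    - [[0,0,0],[0,0,0]]
    - [[0,0,0],[0,0,0]]
    - [[0,0,0],[0,0,0]]
    - [[0,0,0],[0,0,0]]
    - [[0,0,0],[0,0,0]]
    - [[0,0,0],[0,0,0]]
    - [[0,0,0],[0,0,0]]
  hand: -1

```text
clock: 10.4
tcp_pos: [0.5838, -0.2729, 0.0381]
ee_rot: [-0.0, 0.906, -0.423, -0.0]
force: [0.9, 0.4, -1.0]
opening: 0.0238
```

```bash
python3 -c "
from h import *
p=rk(-55,0);print(p)
plan(*p,110,-94.5)"
```

```text
[638.93277481 -51.28565126]
t 10.40 tcp [ 583.8 -272.9   38.1] yaw -140.1 tilt 0.01 open 23.8 F [ 0.9  0.4 -1. ]
shift(tool mm) [-134.6 -184.5  -71.8] rows>=3.4
turn z -0.796 rad rows>=4.3 q6 109.2
```

>>> step_arm:
  moves:
    - [[0,0,-20],[0,0,0]]
    - [[0,0,-40],[0,0,0]]
    - [[0,0,-42],[0,0,0]]
    - [[-22.5,-30.8,0],[0,0,0]]
    - [[-22.5,-30.8,0],[0,0,0]]
    - [[-22.5,-30.8,0],[0,0,0]]
    - [[-22.5,-30.8,0],[0,0,0]]
    - [[-22.5,-30.8,0],[0,0,0]]
    - [[-22.5,-30.8,0],[0,0,0]]
    - [[0,0,0],[0,0,-0.159]]
    - [[0,0,0],[0,0,-0.159]]
    - [[0,0,0],[0,0,-0.159]]
    - [[0,0,0],[0,0,-0.159]]
    - [[0,0,0],[0,0,-0.16]]
    - [[0,0,0],[0,0,0]]
    - [[0,0,0],[0,0,0]]

```text
clock: 12.4
tcp_pos: [0.639, -0.0508, 0.1409]
ee_rot: [0.0, 0.999, -0.041, 0.0]
force: [0.4, 0.6, -0.2]
opening: 0.0236
```

```bash
python3 -c "
from h import *
p=rk(-55,0)
plan(*p,47,-94.5)
c=snap('wrist','w4');c=snap('scene','s4')
cv2.imwrite('pics/a.png',cv2.resize(c['color'][120:300,230:420],None,fx=3,fy=3,interpolation=cv2.INTER_CUBIC))"
```

```text
t 12.40 tcp [639.  -50.8 140.9] yaw -94.7 tilt 0.04 open 23.6 F [ 0.4  0.6 -0.2]
shift(tool mm) [-0.1  0.5 93.9] rows>=1.7
turn z -0.003 rad rows>=0.0 q6 84.2
```

View pics/w4.png

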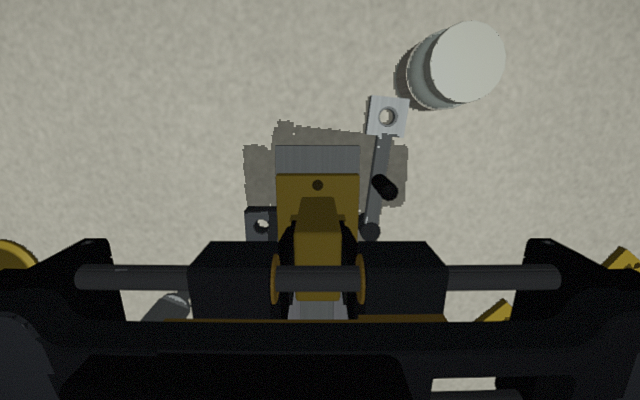

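View pics/a.png

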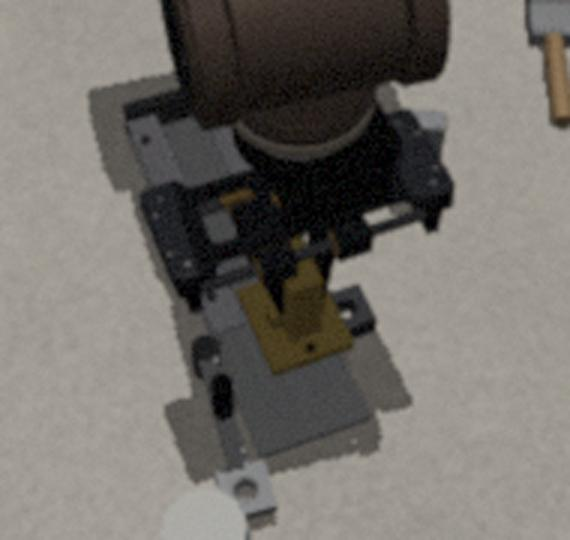

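```bash
python3 -c "
from h import *
c=load('w4')
im=c['color'];cv2.imwrite('pics/a.png',cv2.resize(im[120:260,230:420],None,fx=4,fy=4,interpolation=cv2.INTER_CUBIC))
for u,v in((274.5,145.5),(359.5,146)): 
  p=onz(c,u,v,.008)*1000;print(p,tork(p))
for u,v in((276,175),(358,175)): 
  p=onz(c,u,v,.1125)*1000;print(p,tork(p))
print(proj(c,list(rk(-13,-61)/1000)+[.019]))"
```

```text
[689.49253318 -10.45580161   8.        ] (np.float64(-102.22453360258021), np.float64(-44.645371707189604))
[681.71831931 -99.24535776   8.        ] (np.float64(-101.39252188527685), np.float64(44.47999752041596))
[677.39209149 -25.23411017 112.5       ] (np.float64(-91.31242238131973), np.float64(-28.96911828141061))
[672.68603817 -82.81535784 112.5       ] (np.float64(-91.10746210970856), np.float64(28.803756089468035))
(np.float64(261.57964779073944), np.float64(228.9986026355994))
```

View pics/a.png

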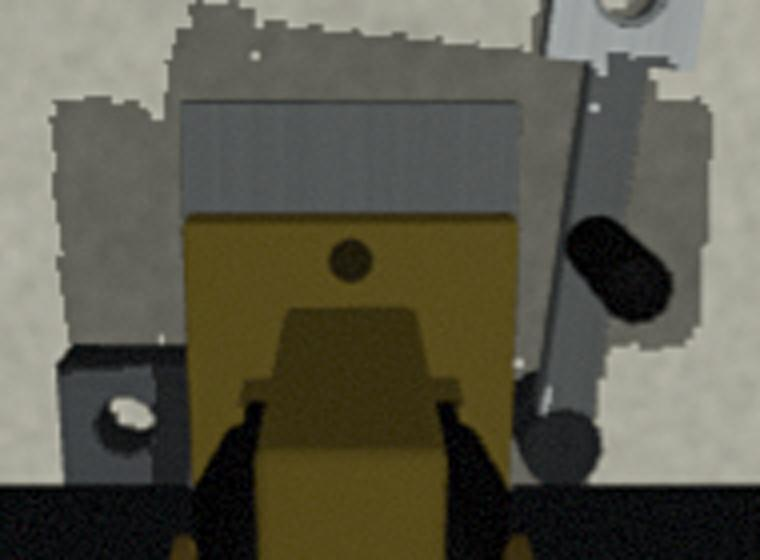

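>>> step_arm:
  moves:
    - [[0,0.3,30],[0,0,0]]
    - [[0,0,30],[0,0,0]]
    - [[0,0,20],[0,0,0]]
    - [[0,0,10],[0,0,0]]
    - [[0,0,4],[0,0,0]]
    - [[0,0,0],[0,0,0]]
    - [[0,0,0],[0,0,0]]
    - [[0,0,0],[0,0,0]]

```text
clock: 13.5
tcp_pos: [0.6391, -0.0511, 0.0467]
ee_rot: [0.0, 0.999, -0.039, 0.0]
force: [0.3, 0.9, -1.2]
opening: 0.0236
```

```bash
python3 -c "
from h import *
p=rk(0,0)
plan(*p,47,-94.5);print(tork(observe()['tcp_pos']*1000))
"
```

```text
t 13.50 tcp [639.1 -51.1  46.7] yaw -94.5 tilt 0.04 open 23.6 F [ 0.3  0.9 -1.2]
shift(tool mm) [-55.1   0.2  -0.4] rows>=1.0
turn z 0.000 rad rows>=0.0 q6 84.0
(np.float64(-55.11782870304547), np.float64(-0.20248763517965027))
```

Insert to x≈0 first.

>>> step_arm:
  moves:
    - [[-8,0,0],[0,0,0]]
    - [[-8,0,0],[0,0,0]]
    - [[-8,0,0],[0,0,0]]
    - [[-8,0,0],[0,0,0]]
    - [[-8,0,0],[0,0,0]]
    - [[-8,0,0],[0,0,0]]
    - [[-7,0,0],[0,0,0]]
    - [[0,0,0],[0,0,0]]
    - [[0,0,0],[0,0,0]]

```text
clock: 14.62
tcp_pos: [0.5843, -0.0468, 0.0463]
ee_rot: [-0.0, 0.999, -0.039, 0.0]
force: [0.1, 0.0, -1.1]
opening: 0.0239
```

>>> step_arm:
  moves:
    - [[-8,0,0],[0,0,0]]
    - [[-8,0,0],[0,0,0]]
    - [[-8,0,0],[0,0,0]]
    - [[-8,0,0],[0,0,0]]
    - [[-8,0,0],[0,0,0]]
    - [[-10,0,0],[0,0,0]]
    - [[0,0,0],[0,0,0]]
    - [[0,0,0],[0,0,0]]

```text
clock: 15.62
tcp_pos: [0.5345, -0.0429, 0.0463]
ee_rot: [-0.0, 0.999, -0.039, 0.0]
force: [-1.3, 0.5, -2.3]
opening: 0.0239
```

```bash
python3 -c "
from h import *
p=rk(150,0)
plan(*p,47,-94.5);print(tork(observe()['tcp_pos']*1000), observe()['wrist_torque'])
c=snap('wrist','w5');c=snap('scene','s5')
cv2.imwrite('pics/a.png',cv2.resize(c['color'][120:300,230:420],None,fx=3,fy=3,interpolation=cv2.INTER_CUBIC))"
```

```text
t 15.62 tcp [534.5 -42.9  46.3] yaw -94.5 tilt 0.03 open 23.9 F [-1.3  0.5 -2.3]
shift(tool mm) [-100.2    0.2   -0.7] rows>=1.8
turn z 0.000 rad rows>=0.0 q6 82.8
(np.float64(49.779392554798356), np.float64(-0.21126856172223035)) [-0.03241714  0.13801287  0.00318207]
```

View pics/w5.png

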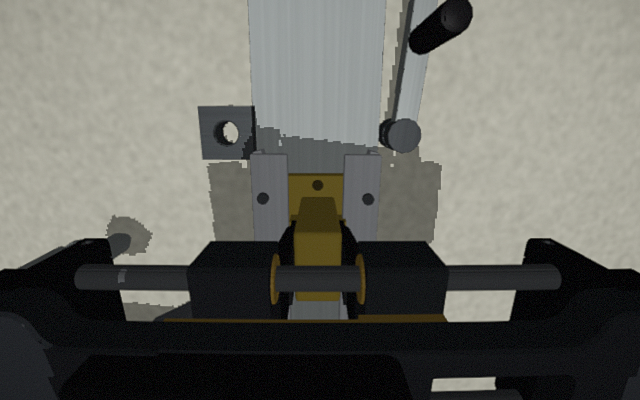

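View pics/a.png

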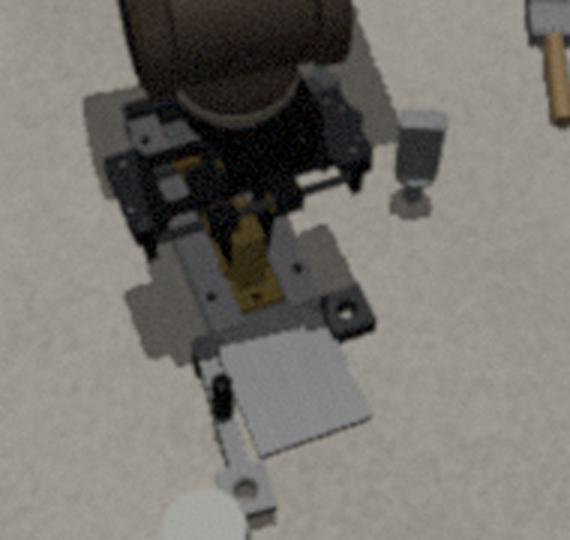

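>>> step_arm:
  moves:
    - [[-10,0,0],[0,0,0]]
    - [[-10,0,0],[0,0,0]]
    - [[-10,0,0],[0,0,0]]
    - [[-10,0,0],[0,0,0]]
    - [[-10,0,0],[0,0,0]]
    - [[-10,0,0],[0,0,0]]
    - [[-10,0,0],[0,0,0]]
    - [[-10,0,0],[0,0,0]]
    - [[-10,0,0],[0,0,0]]
    - [[-10,0,0],[0,0,0]]
    - [[0,0,0],[0,0,0]]
    - [[0,0,0],[0,0,0]]

```text
clock: 17.23
tcp_pos: [0.4337, -0.0345, 0.0463]
ee_rot: [-0.0, 0.999, -0.039, -0.0]
force: [0.5, 7.5, 2.2]
opening: 0.024
```

>>> step_arm:
  moves:
    - [[0,0,0],[0,0,0]]
    - [[0,0,0],[0,0,0]]
    - [[0,0,0],[0,0,0]]
    - [[0,0,0],[0,0,0]]
    - [[0,0,-30],[0,0,0]]
    - [[0,0,-60],[0,0,0]]
    - [[0,0,-60],[0,0,0]]
    - [[0,0,0],[0,0,0]]
    - [[0,0,0],[0,0,0]]
  hand: 0

```text
clock: 18.35
tcp_pos: [0.4341, -0.035, 0.1959]
ee_rot: [-0.0, 0.999, -0.039, -0.0]
force: [-0.4, -1.3, -1.0]
opening: 0.0474
```

```bash
python3 -c "
from h import *
plan(430,-269,200,-137)
print(tork(observe()['tcp_pos']*1000))
c=snap('wrist','w6');c=snap('scene','s6')
cv2.imwrite('pics/a.png',cv2.resize(c['color'][100:300,120:420],None,fx=2.6,fy=2.6,interpolation=cv2.INTER_CUBIC))"
```

```text
t 18.35 tcp [434.1 -35.  195.9] yaw -94.5 tilt 0.00 open 47.4 F [-0.4 -1.3 -1. ]
shift(tool mm) [ 14.2 233.6  -4.1] rows>=4.2
turn z 0.742 rad rows>=4.0 q6 81.2
(np.float64(150.4341682529454), np.float64(-0.2870548079982786))
```

View pics/w6.png

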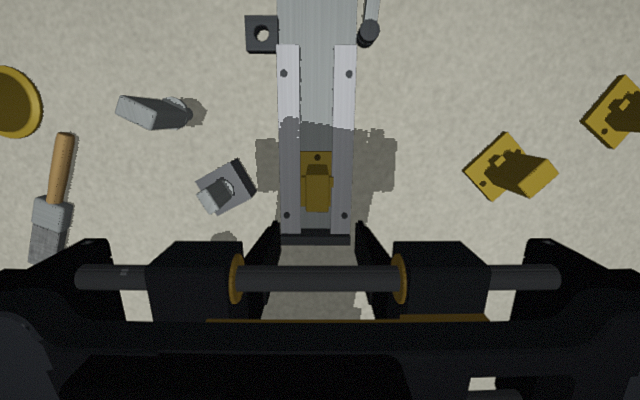

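View pics/a.png

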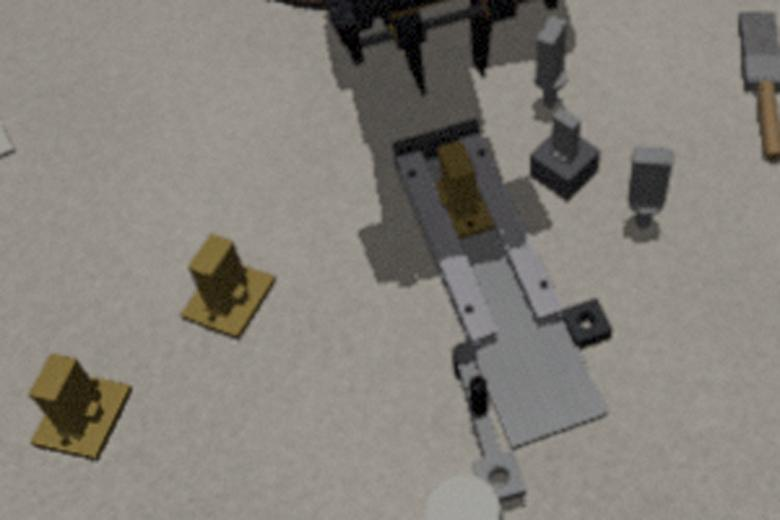

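>>> step_arm:
  moves:
    - [[2.8,46.7,-0.8],[0,0,0]]
    - [[2.8,46.7,-0.8],[0,0,0]]
    - [[2.8,46.7,-0.8],[0,0,0]]
    - [[2.8,46.7,-0.8],[0,0,0]]
    - [[2.8,46.7,-0.8],[0,0,0]]
    - [[0,0,0],[0,0,0.1855]]
    - [[0,0,0],[0,0,0.1855]]
    - [[0,0,0],[0,0,0.1855]]
    - [[0,0,0],[0,0,0.1855]]
    - [[0,0,0],[0,0,0]]
    - [[0,0,0],[0,0,0]]
  hand: 0.6

```text
clock: 19.82
tcp_pos: [0.4301, -0.2688, 0.1994]
ee_rot: [-0.0, 0.918, -0.397, -0.001]
force: [-0.5, -0.1, 0.3]
opening: 0.0761
```

```bash
python3 -c "
from h import *
plan(430,-269,38,-137)
c=snap('wrist','w7');c=c['color'];cv2.imwrite('pics/a.png',cv2.resize(c[110:250,240:400],None,fx=4,fy=4,interpolation=cv2.INTER_CUBIC))"
```

```text
t 19.82 tcp [ 430.1 -268.8  199.4] yaw -136.8 tilt 0.09 open 76.1 F [-0.5 -0.1  0.3]
shift(tool mm) [  0.3   0.2 161.4] rows>=2.9
turn z 0.004 rad rows>=0.0 q6 97.3
```

View pics/a.png

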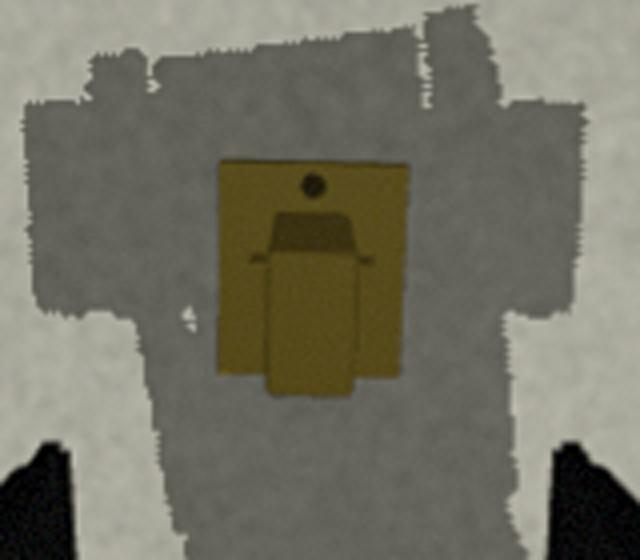

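```bash
python3 -c "
from h import *
c=load('w7')
W=np.array([onz(c,240+u/4-.4,110+v/4-.4,.01)[:2]*1000 for u,v in((219,160),(409,164),(402,378),(217,376))]);print(W,W.mean(0))
d=W[0]+W[1]-W[2]-W[3];print(np.degrees(np.arctan2(d[1],d[0])))
plan(*W.mean(0),38,-137)"
```

```text
[[ 476.21260528 -275.26524106]
 [ 432.17920798 -314.99934615]
 [ 384.83899288 -263.61520762]
 [ 429.50117296 -222.51783272]] [ 430.68299478 -269.09940689]
-47.91164173558004
t 19.88 tcp [ 430.1 -268.8  199.6] yaw -136.8 tilt 0.06 open 75.8 F [-0.1  0.2  0.5]
shift(tool mm) [  0.7  -0.2 161.6] rows>=2.9
turn z 0.004 rad rows>=0.0 q6 97.3
```

>>> step_arm:
  moves:
    - [[0.7,-0.2,40],[0,0,0.019]]
    - [[0,0,40],[0,0,0]]
    - [[0,0,40],[0,0,0]]
    - [[0,0,30],[0,0,0]]
    - [[0,0,11.5],[0,0,0]]
    - [[0,0,0],[0,0,0]]
    - [[0,0,0],[0,0,0]]

```text
clock: 20.75
tcp_pos: [0.4313, -0.2696, 0.0397]
ee_rot: [0.0, 0.913, -0.407, 0.001]
force: [0.6, -0.4, -0.5]
opening: 0.0764
```

>>> step_arm:
  moves:
    - [[0,0,0],[0,0,0]]
    - [[0,0,0],[0,0,0]]
    - [[0,0,0],[0,0,0]]
    - [[0,0,0],[0,0,0]]
    - [[0,0,0],[0,0,0]]
    - [[0,0,0],[0,0,0]]
    - [[0,0,0],[0,0,0]]
    - [[0,0,0],[0,0,0]]
  hand: -1

```text
clock: 21.75
tcp_pos: [0.4309, -0.2693, 0.0387]
ee_rot: [-0.0, 0.913, -0.407, -0.0]
force: [-0.0, 1.1, -0.1]
opening: 0.0235
```

>>> step_arm:
  moves:
    - [[0,0,-20],[0,0,0]]
    - [[0,0,-40],[0,0,0]]
    - [[0,0,-42],[0,0,0]]
    - [[0,0,0],[0,0,0]]
    - [[0,0,0],[0,0,0]]

```text
clock: 22.38
tcp_pos: [0.4305, -0.269, 0.1402]
ee_rot: [-0.0, 0.913, -0.407, -0.0]
force: [-0.5, 0.3, -1.4]
opening: 0.0241
```

```bash
python3 -c "
from h import *
plan(*rk(-57,0.4),140,-94.5)"
```

```text
t 22.38 tcp [ 430.5 -269.   140.2] yaw -138.1 tilt 0.04 open 24.1 F [-0.5  0.3 -1.4]
shift(tool mm) [-2.110e+01 -3.016e+02  2.000e-01] rows>=5.5
turn z -0.761 rad rows>=4.2 q6 98.6
```

>>> step_arm:
  moves:
    - [[-3,-43.1,0],[0,0,0]]
    - [[-3,-43.1,0],[0,0,0]]
    - [[-3,-43.1,0],[0,0,0]]
    - [[-3,-43.1,0],[0,0,0]]
    - [[-3,-43.1,0],[0,0,0]]
    - [[-3,-43.1,0],[0,0,0]]
    - [[-3,-43.1,0],[0,0,0]]
    - [[0,0,0],[0,0,-0.152]]
    - [[0,0,0],[0,0,-0.152]]
    - [[0,0,0],[0,0,-0.152]]
    - [[0,0,0],[0,0,-0.152]]
    - [[0,0,0],[0,0,-0.152]]
    - [[0,0,0],[0,0,0]]
    - [[0,0,0],[0,0,0]]

```text
clock: 24.12
tcp_pos: [0.641, -0.0521, 0.1397]
ee_rot: [-0.0, 0.999, -0.041, -0.001]
force: [-0.9, 0.1, -0.8]
opening: 0.0239
```

```bash
python3 -c "
from h import *
plan(*rk(-57,0.4),47.2,-94.5)
c=snap('wrist','w8')
c=c['color'];cv2.imwrite('pics/a.png',cv2.resize(c[120:260,230:420],None,fx=4,fy=4,interpolation=cv2.INTER_CUBIC))"
```

```text
t 24.12 tcp [641.  -52.1 139.7] yaw -94.7 tilt 0.09 open 23.9 F [-0.9  0.1 -0.8]
shift(tool mm) [-0.  -0.2 92.5] rows>=1.7
turn z -0.004 rad rows>=0.0 q6 84.2
```

View pics/a.png

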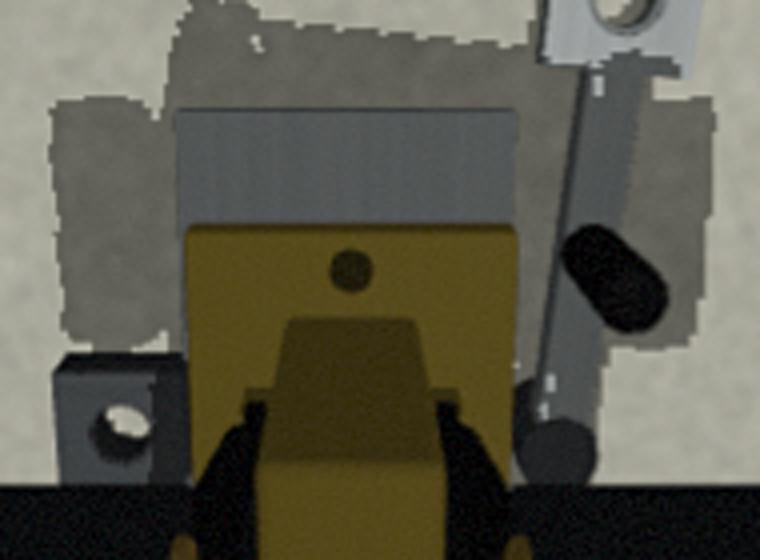

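>>> step_arm:
  moves:
    - [[0,-0.5,30],[0,0,-0.004]]
    - [[0,0,30],[0,0,0]]
    - [[0,0,20],[0,0,0]]
    - [[0,0,9],[0,0,0]]
    - [[0,0,3.4],[0,0,0]]
    - [[0,0,0],[0,0,0]]
    - [[0,0,0],[0,0,0]]
    - [[0,0,0],[0,0,0]]

```text
clock: 25.18
tcp_pos: [0.6416, -0.0516, 0.0489]
ee_rot: [0.0, 0.999, -0.038, 0.0]
force: [0.3, 0.6, -1.2]
opening: 0.0237
```

>>> step_arm:
  moves:
    - [[-8,0,0],[0,0,0]]
    - [[-8,0,0],[0,0,0]]
    - [[-8,0,0],[0,0,0]]
    - [[-8,0,0],[0,0,0]]
    - [[-8,0,0],[0,0,0]]
    - [[-8,0,0],[0,0,0]]
    - [[-8,0,0],[0,0,0]]
    - [[-8,0,0],[0,0,0]]
    - [[-8,0,0],[0,0,0]]
    - [[-8,0,0],[0,0,0]]
    - [[-8,0,0],[0,0,0]]
    - [[-8,0,0],[0,0,0]]
    - [[-8,0,0],[0,0,0]]
    - [[0,0,0],[0,0,0]]
    - [[0,0,0],[0,0,0]]

```text
clock: 27.05
tcp_pos: [0.537, -0.0433, 0.0484]
ee_rot: [-0.0, 0.999, -0.038, -0.0]
force: [0.3, 6.1, 1.1]
opening: 0.0235
```

```bash
python3 -c "
from h import *
plan(*rk(82,0),46.5,-94.5);print(tork(observe()['tcp_pos']*1000), observe()['wrist_torque'])
"
```

```text
t 27.05 tcp [537.  -43.3  48.4] yaw -94.3 tilt 0.07 open 23.5 F [0.3 6.1 1.1]
shift(tool mm) [-34.7  -0.    1.9] rows>=0.6
turn z 0.003 rad rows>=0.0 q6 82.6
(np.float64(47.27182325782746), np.float64(-0.06172670381540814)) [ 1.30999276  0.14613448 -0.22215464]
```

>>> step_arm:
  moves:
    - [[-4,-0.7,1],[0,0,0]]
    - [[-8,0,0],[0,0,0]]
    - [[-8,0,0],[0,0,0]]
    - [[-8,0,0],[0,0,0]]
    - [[-6,0,0],[0,0,0]]
    - [[0,0,0],[0,0,0]]
    - [[0,0,0],[0,0,0]]

```text
clock: 27.92
tcp_pos: [0.503, -0.0403, 0.0474]
ee_rot: [-0.0, 0.999, -0.038, -0.0]
force: [-0.5, 5.1, 1.2]
opening: 0.0241
```

>>> step_arm:
  moves:
    - [[0,0,0],[0,0,0]]
    - [[0,0,0],[0,0,0]]
    - [[0,0,0],[0,0,0]]
    - [[0,0,0],[0,0,0]]
    - [[0,0,-30],[0,0,0]]
    - [[0,0,-60],[0,0,0]]
    - [[0,0,-62],[0,0,0]]
    - [[0,0,0],[0,0,0]]
    - [[0,0,0],[0,0,0]]
  hand: 0

```text
clock: 29.05
tcp_pos: [0.5034, -0.0405, 0.199]
ee_rot: [-0.0, 0.999, -0.038, -0.0]
force: [-0.4, -0.5, 1.1]
opening: 0.0477
```

```bash
python3 -c "
from h import *
plan(490,-418,200,-130)
print(tork(observe()['tcp_pos']*1000))
c=snap('wrist','w9');c=snap('scene','s9')
cv2.imwrite('pics/a.png',cv2.resize(c['color'][100:300,120:420],None,fx=2.6,fy=2.6,interpolation=cv2.INTER_CUBIC))"
```

```text
t 29.05 tcp [503.4 -40.5 199. ] yaw -94.3 tilt 0.02 open 47.7 F [-0.4 -0.5  1.1]
shift(tool mm) [ 15.  377.5  -1.1] rows>=6.9
turn z 0.623 rad rows>=3.4 q6 82.2
(np.float64(80.9688987335785), np.float64(-0.20949945539408596))
```

View pics/w9.png

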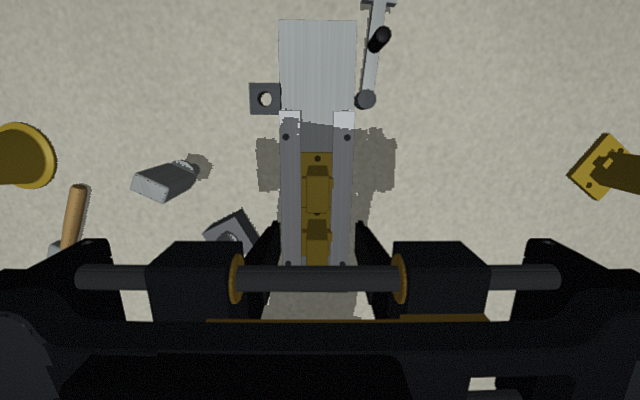

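View pics/a.png

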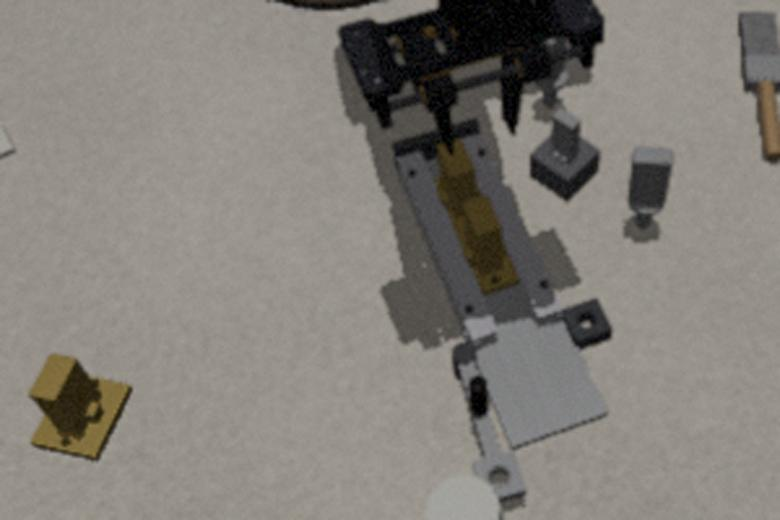

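>>> step_arm:
  moves:
    - [[1.9,47.2,0],[0,0,0]]
    - [[1.9,47.2,0],[0,0,0]]
    - [[1.9,47.2,0],[0,0,0]]
    - [[1.9,47.2,0],[0,0,0]]
    - [[1.9,47.2,0],[0,0,0]]
    - [[1.9,47.2,0],[0,0,0]]
    - [[1.9,47.2,0],[0,0,0]]
    - [[1.9,47.2,0],[0,0,0]]
    - [[0,0,0],[0,0,0.156]]
    - [[0,0,0],[0,0,0.156]]
    - [[0,0,0],[0,0,0.156]]
    - [[0,0,0],[0,0,0.156]]
    - [[0,0,0],[0,0,0]]
    - [[0,0,0],[0,0,0]]
  hand: 0.6

```text
clock: 30.9
tcp_pos: [0.4904, -0.4181, 0.1983]
ee_rot: [-0.0, 0.94, -0.341, -0.001]
force: [0.3, 0.2, 0.2]
opening: 0.0761
```

```bash
python3 -c "
from h import *
plan(490,-418,38,-130)
c=snap('wrist','w10');c=c['color'];cv2.imwrite('pics/a.png',cv2.resize(c[110:250,240:400],None,fx=4,fy=4,interpolation=cv2.INTER_CUBIC))"
```

```text
t 30.90 tcp [ 490.4 -418.1  198.3] yaw -129.9 tilt 0.09 open 76.1 F [0.3 0.2 0.2]
shift(tool mm) [ -0.2   0.2 160.3] rows>=2.9
turn z 0.002 rad rows>=0.0 q6 83.5
```

View pics/a.png

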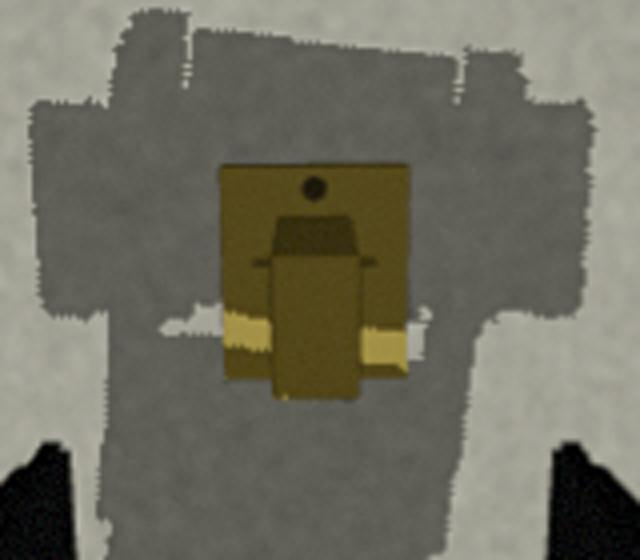

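>>> step_arm:
  moves:
    - [[0,0,40],[0,0,0]]
    - [[0,0,40],[0,0,0]]
    - [[0,0,40],[0,0,0]]
    - [[0,0,30],[0,0,0]]
    - [[0,0,10.5],[0,0,0]]
    - [[0,0,0],[0,0,0]]
    - [[0,0,0],[0,0,0]]

```text
clock: 31.82
tcp_pos: [0.4911, -0.4187, 0.0401]
ee_rot: [0.0, 0.94, -0.342, 0.001]
force: [0.1, -0.3, 0.2]
opening: 0.076
```

>>> step_arm:
  moves:
    - [[0,0,0],[0,0,0]]
    - [[0,0,0],[0,0,0]]
    - [[0,0,0],[0,0,0]]
    - [[0,0,0],[0,0,0]]
    - [[0,0,0],[0,0,0]]
    - [[0,0,0],[0,0,0]]
    - [[0,0,0],[0,0,0]]
    - [[0,0,0],[0,0,0]]
  hand: -1

```text
clock: 32.83
tcp_pos: [0.4906, -0.4183, 0.0388]
ee_rot: [-0.0, 0.94, -0.343, 0.0]
force: [0.5, 0.1, 0.1]
opening: 0.0239
```

>>> step_arm:
  moves:
    - [[0,0,-20],[0,0,0]]
    - [[0,0,-40],[0,0,0]]
    - [[0,0,-42],[0,0,0]]
    - [[0,0,0],[0,0,0]]
    - [[0,0,0],[0,0,0]]

```text
clock: 33.45
tcp_pos: [0.4904, -0.4179, 0.141]
ee_rot: [-0.0, 0.94, -0.343, -0.0]
force: [0.2, 0.6, -1.7]
opening: 0.0239
```

```bash
python3 -c "
from h import *
plan(*rk(-57,-0.4),140,-94.5)"
```

```text
t 33.45 tcp [ 490.4 -417.9  141. ] yaw -130.1 tilt 0.01 open 23.9 F [ 0.2  0.6 -1.7]
shift(tool mm) [-120.9 -377.7    1.1] rows>=6.9
turn z -0.621 rad rows>=3.4 q6 83.7
```

>>> step_arm:
  moves:
    - [[-15.1,-47.2,0],[0,0,0]]
    - [[-15.1,-47.2,0],[0,0,0]]
    - [[-15.1,-47.2,0],[0,0,0]]
    - [[-15.1,-47.2,0],[0,0,0]]
    - [[-15.1,-47.2,0],[0,0,0]]
    - [[-15.1,-47.2,0],[0,0,0]]
    - [[-15.1,-47.2,0],[0,0,0]]
    - [[-15.1,-47.2,0],[0,0,0]]
    - [[0,0,0],[0,0,-0.155]]
    - [[0,0,0],[0,0,-0.155]]
    - [[0,0,0],[0,0,-0.155]]
    - [[0,0,0],[0,0,-0.155]]
    - [[0,0,0],[0,0,0]]
    - [[0,0,0],[0,0,0]]

```text
clock: 35.2
tcp_pos: [0.6409, -0.0514, 0.1402]
ee_rot: [-0.0, 0.999, -0.041, -0.001]
force: [0.3, -0.3, -1.6]
opening: 0.0239
```

```bash
python3 -c "
from h import *
plan(*rk(-57,-0.4),47.2,-94.5)
c=snap('wrist','w11')
c=c['color'];cv2.imwrite('pics/a.png',cv2.resize(c[120:260,230:420],None,fx=4,fy=4,interpolation=cv2.INTER_CUBIC))"
```

```text
t 35.20 tcp [640.9 -51.4 140.2] yaw -94.7 tilt 0.07 open 23.9 F [ 0.3 -0.3 -1.6]
shift(tool mm) [ 0.2 -0.4 93. ] rows>=1.7
turn z -0.004 rad rows>=0.0 q6 84.3
```

View pics/a.png

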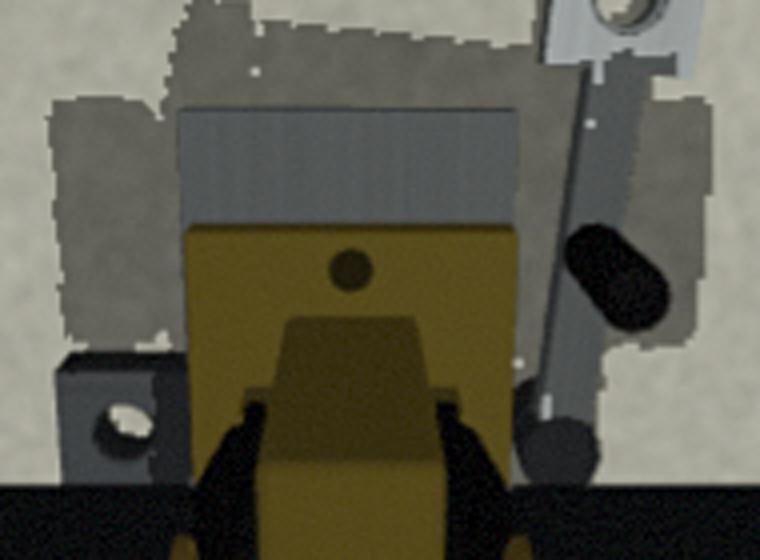

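>>> step_arm:
  moves:
    - [[0,-0.6,30],[0,0,-0.002]]
    - [[0,0,30],[0,0,0]]
    - [[0,0,20],[0,0,0]]
    - [[0,0,9],[0,0,0]]
    - [[0,0,4],[0,0,0]]
    - [[0,0,0],[0,0,0]]
    - [[0,0,0],[0,0,0]]
    - [[0,0,0],[0,0,0]]

```text
clock: 36.25
tcp_pos: [0.6414, -0.0509, 0.0484]
ee_rot: [0.0, 0.999, -0.039, 0.0]
force: [0.5, 0.3, -2.3]
opening: 0.0239
```

>>> step_arm:
  moves:
    - [[-8,0,0],[0,0,0]]
    - [[-8,0,0],[0,0,0]]
    - [[-8,0,0],[0,0,0]]
    - [[-8,0,0],[0,0,0]]
    - [[-8,0,0],[0,0,0]]
    - [[-8,0,0],[0,0,0]]
    - [[-8,0,0],[0,0,0]]
    - [[0,0,0],[0,0,0]]
    - [[0,0,0],[0,0,0]]

```text
clock: 37.38
tcp_pos: [0.5857, -0.0466, 0.0479]
ee_rot: [-0.0, 0.999, -0.039, 0.0]
force: [-0.5, 0.8, -1.7]
opening: 0.024
```

```bash
python3 -c "
from h import *
plan(*rk(42,0),46.5,-94.5);print(tork(observe()['tcp_pos']*1000), observe()['wrist_torque'])
"
```

```text
t 37.38 tcp [585.7 -46.6  47.9] yaw -94.4 tilt 0.03 open 24.0 F [-0.5  0.8 -1.7]
shift(tool mm) [-43.5   0.5   1.4] rows>=0.8
turn z 0.001 rad rows>=0.0 q6 83.4
(np.float64(-1.5415001457549464), np.float64(-0.5071781775501822)) [-0.06627199  0.14494367 -0.00849924]
```

>>> step_arm:
  moves:
    - [[-5,0,0.5],[0,0,0]]
    - [[-5,0,0],[0,0,0]]
    - [[-5,0,0],[0,0,0]]
    - [[-5,0,0],[0,0,0]]
    - [[-5,0,0],[0,0,0]]
    - [[-5,0,0],[0,0,0]]
    - [[-5,0,0],[0,0,0]]
    - [[-5,0,0],[0,0,0]]
    - [[-2,0,0],[0,0,0]]
    - [[0,0,0],[0,0,0]]
    - [[0,0,0],[0,0,0]]

```text
clock: 38.75
tcp_pos: [0.5433, -0.0434, 0.0472]
ee_rot: [-0.0, 0.999, -0.039, -0.0]
force: [0.4, 0.2, -1.3]
opening: 0.024
```

>>> step_arm:
  moves:
    - [[0,0,0],[0,0,0]]
    - [[0,0,0],[0,0,0]]
    - [[0,0,0],[0,0,0]]
    - [[0,0,0],[0,0,0]]
    - [[0,0,-30],[0,0,0]]
    - [[0,0,-60],[0,0,0]]
    - [[0,0,-62],[0,0,0]]
    - [[0,0,0],[0,0,0]]
    - [[0,0,0],[0,0,0]]
  hand: 0

```text
clock: 39.88
tcp_pos: [0.5431, -0.0433, 0.1988]
ee_rot: [-0.0, 0.999, -0.039, -0.0]
force: [-0.3, -0.2, 0.8]
opening: 0.0474
```

```bash
python3 -c "
from h import *
plan(646,-115,205,-102)
print(tork(observe()['tcp_pos']*1000))
c=snap('wrist','w12');c=snap('scene','s12')
cv2.imwrite('pics/a.png',cv2.resize(c['color'][100:300,120:420],None,fx=2.6,fy=2.6,interpolation=cv2.INTER_CUBIC))"
```

```text
t 39.88 tcp [543.1 -43.3 198.8] yaw -94.4 tilt 0.02 open 47.4 F [-0.3 -0.2  0.8]
shift(tool mm) [108.1  63.6  -6.2] rows>=2.0
turn z 0.132 rad rows>=0.7 q6 82.9
(np.float64(41.16876169400712), np.float64(-0.5368034089473336))
```

View pics/w12.png

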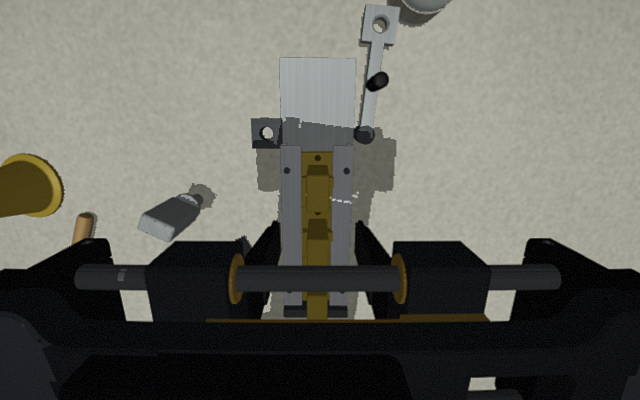

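View pics/a.png

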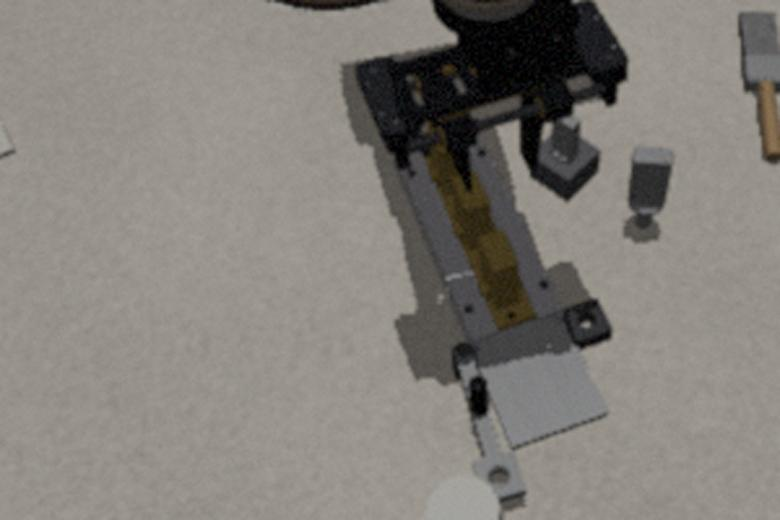

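```bash
python3 -c "
from h import *
c=load('w12')
print(tork(onz(c,317,152,.018)*1000),tork(onz(c,286,147,.027)*1000))
c=load('w2');h=rk(-13,56);a=np.radians(-9.8)
print(h+55*np.array([np.cos(a),np.sin(a)]))
c=load('w12');print(proj(c,list((h+55*np.array([np.cos(a),np.sin(a)]))/1000)+[.08]))
"
```

```text
(np.float64(6.668968907123471), np.float64(-0.3606863011935328)) (np.float64(-0.26995013638730325), np.float64(-37.070118371340975))
[ 646.89433627 -113.20422892]
(np.float64(381.8194598955024), np.float64(81.1978288674016))
```

```bash
python3 -c "
from h import *
plan(646.9,-113.2,200,-99.8)
"
```

```text
t 39.98 tcp [542.9 -43.2 197.9] yaw -94.4 tilt 0.14 open 47.7 F [-0.5  0.   1.3]
shift(tool mm) [109.1  61.8  -2.4] rows>=2.0
turn z 0.094 rad rows>=0.5 q6 82.9
```

>>> step_arm:
  moves:
    - [[36.3,20.6,0],[0,0,0]]
    - [[36.3,20.6,0],[0,0,0]]
    - [[36.3,20.6,0],[0,0,0]]
    - [[0,0,0],[0,0,0.094]]
    - [[0,0,0],[0,0,0]]
    - [[0,0,0],[0,0,0]]
  hand: -0.16

```text
clock: 40.72
tcp_pos: [0.6469, -0.1131, 0.1985]
ee_rot: [-0.0, 0.996, -0.084, -0.001]
force: [0.4, 0.6, 0.6]
opening: 0.04
```

```bash
python3 -c "
from h import *
plan(646.9,-113.2,46,-99.8)
c=snap('wrist','w13')
print(proj(c,(.6469,-.1132,.08)))
c=c['color'];cv2.imwrite('pics/a.png',cv2.resize(c[80:260,230:420],None,fx=3,fy=3,interpolation=cv2.INTER_CUBIC))"
```

```text
t 40.73 tcp [ 646.9 -113.1  198.5] yaw -99.7 tilt 0.08 open 40.0 F [0.4 0.6 0.6]
shift(tool mm) [  0.2   0.2 152.5] rows>=2.8
turn z 0.002 rad rows>=0.0 q6 84.0
(np.float64(317.0327568954228), np.float64(192.21468326177796))
```

View pics/a.png

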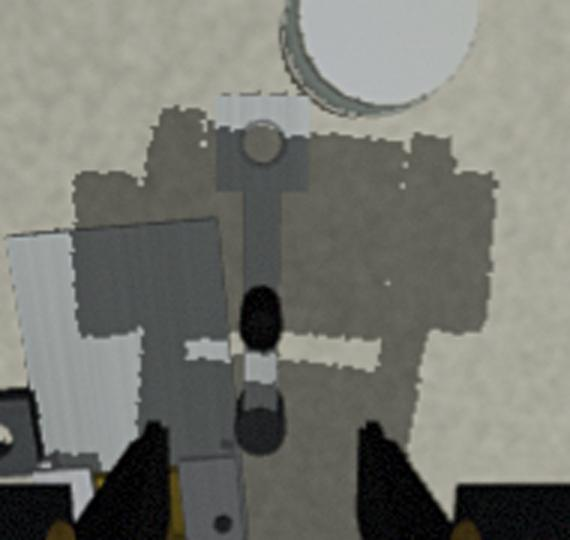

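>>> step_arm:
  moves:
    - [[0,0,40],[0,0,0]]
    - [[0,0,40],[0,0,0]]
    - [[0,0,40],[0,0,0]]
    - [[0,0,32],[0,0,0]]
    - [[0,0,0],[0,0,0]]
    - [[0,0,0],[0,0,0]]

```text
clock: 41.52
tcp_pos: [0.6479, -0.1134, 0.0487]
ee_rot: [0.0, 0.996, -0.085, 0.001]
force: [-0.1, 0.2, -0.6]
opening: 0.0402
```

>>> step_arm:
  moves:
    - [[0,0,0],[0,0,0]]
    - [[0,0,0],[0,0,0]]
    - [[0,0,0],[0,0,0]]
    - [[-0.3,-5.5,0],[0,0,-0.1]]
    - [[-0.3,-5.5,0],[0,0,-0.1]]
    - [[-0.3,-5.5,0],[0,0,-0.1]]
    - [[-0.3,-5.5,0],[0,0,-0.1]]
    - [[-0.3,-5.5,0],[0,0,-0.1]]
    - [[-0.3,-5.5,0],[0,0,-0.1]]
    - [[-0.3,-5.5,0],[0,0,-0.1]]
    - [[-0.3,-5.5,0],[0,0,-0.1]]
  hand: -0.52

```text
clock: 42.9
tcp_pos: [0.6379, -0.0716, 0.0477]
ee_rot: [0.0, 0.95, 0.311, 0.001]
force: [1.9, -1.5, 0.5]
opening: 0.023
```

```bash
python3 -c "
from h import *
h=rk(-13,56);p=observe()['tcp_pos'][:2]*1000-h;print(np.hypot(*p),np.degrees(np.arctan2(p[1],p[0])))
plan(646.9,-113.2,46,-54)"
```

```text
55.51943926749009 35.4826511294687
t 42.90 tcp [637.9 -71.6  47.7] yaw -53.8 tilt 0.09 open 23.0 F [ 1.9 -1.5  0.5]
shift(tool mm) [-17.3  38.9   1.7] rows>=0.7
turn z 0.004 rad rows>=0.0 q6 41.5
```

>>> step_arm:
  moves:
    - [[-0.3,-5.5,0],[0,0,-0.1]]
    - [[-0.3,-5.5,0],[0,0,-0.1]]
    - [[-0.3,-5.5,0],[0,0,-0.1]]
    - [[-0.3,-5.5,0],[0,0,-0.1]]
    - [[-0.3,-5.5,0],[0,0,-0.1]]
    - [[-0.3,-5.5,0],[0,0,-0.1]]
    - [[-0.3,-5.5,0],[0,0,-0.1]]
    - [[-0.3,-5.5,0],[0,0,-0.1]]
    - [[0,-3,0],[0,0,-0.06]]
    - [[0,0,0],[0,0,0]]
    - [[0,0,0],[0,0,0]]

```text
clock: 44.28
tcp_pos: [0.5977, -0.0492, 0.0474]
ee_rot: [0.0, 0.736, 0.677, 0.0]
force: [1.0, 0.9, -0.3]
opening: 0.0227
```

>>> step_arm:
  moves:
    - [[0,-1,0],[0,0,0]]
    - [[0,-1,0],[0,0,0]]
    - [[0,-1,0],[0,0,0]]
    - [[0,0,0],[0,0,0]]

```text
clock: 44.78
tcp_pos: [0.5945, -0.0489, 0.0474]
ee_rot: [-0.0, 0.736, 0.678, 0.0]
force: [1.0, 1.2, 1.0]
opening: 0.0229
```

```bash
python3 -c "
from h import *
h=rk(-13,56);p=observe()['tcp_pos'][:2]*1000-h;print(np.hypot(*p),np.degrees(np.arctan2(p[1],p[0])))
plan(*(h+55*np.array([np.cos(np.radians(85.5)),np.sin(np.radians(85.5))])),46,-4.5)
c=snap('wrist','w14')
im=c['color'];cv2.imwrite('pics/a.png',cv2.resize(im[80:260,230:420],None,fx=3,fy=3,interpolation=cv2.INTER_CUBIC))"
```

```text
54.94968035890853 88.12263425801912
t 44.77 tcp [594.5 -48.9  47.4] yaw -4.7 tilt 0.01 open 22.9 F [1.  1.2 1. ]
shift(tool mm) [0.1 2.5 1.4] rows>=0.0
turn z -0.004 rad rows>=0.0 q6 -6.4
```

View pics/a.png

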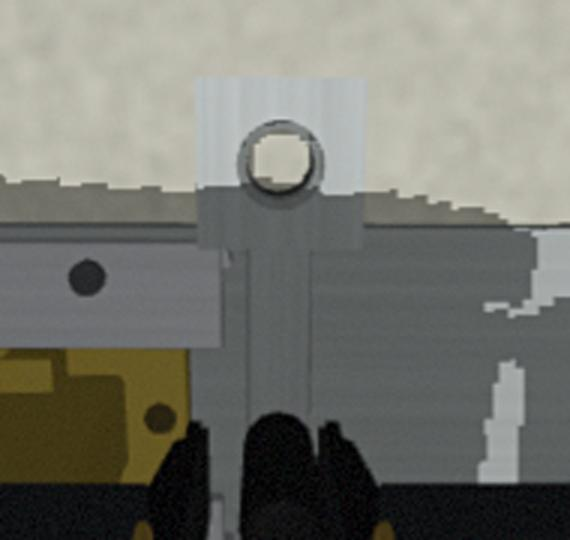

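>>> step_arm:
  moves:
    - [[0,-1,0],[0,0,0]]
    - [[0,-0.5,0],[0,0,0]]
    - [[0,-0.5,0],[0,0,0]]
    - [[0,0,0],[0,0,0]]

```text
clock: 45.32
tcp_pos: [0.5944, -0.049, 0.0474]
ee_rot: [0.002, 0.736, 0.677, 0.001]
force: [10.4, 1.1, -6.7]
opening: 0.023
```

```bash
python3 -c "
from h import *
plan(594,-49,46,-4.5)
c=snap('wrist','w15')
im=c['color'];cv2.imwrite('pics/a.png',cv2.resize(im[80:260,230:420],None,fx=3,fy=3,interpolation=cv2.INTER_CUBIC))"
```

```text
t 45.33 tcp [594.4 -49.   47.4] yaw -4.7 tilt 0.23 open 23.0 F [10.4  1.1 -6.7]
shift(tool mm) [-0.1 -0.4  1.4] rows>=0.0
turn z -0.004 rad rows>=0.0 q6 -6.4
```

View pics/a.png

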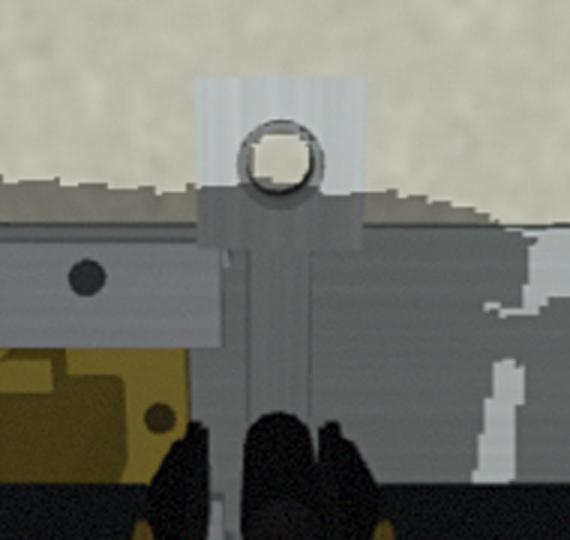

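>>> step_arm:
  moves:
    - [[0,3,0],[0,0,0]]
    - [[0,0,0],[0,0,0]]
    - [[0,0,-40],[0,0,0]]
    - [[0,0,-55],[0,0,0]]
    - [[0,0,-55],[0,0,0]]
    - [[0,0,0],[0,0,0]]
    - [[0,0,0],[0,0,0]]

```text
clock: 46.25
tcp_pos: [0.5949, -0.049, 0.1968]
ee_rot: [-0.0, 0.736, 0.678, -0.0]
force: [0.9, -0.5, -0.0]
opening: 0.0228
```

```bash
python3 -c "
from h import *
c=load('w15')
print('gate hole',onz(c,323.4,133,.032)*1000, 'expected',rk(-13,-61))
plan(437,77,200)
c=snap('scene','s15');im=c['color'];cv2.imwrite('pics/a.png',cv2.resize(im[90:280,250:400],None,fx=3.1,fy=3.1,interpolation=cv2.INTER_CUBIC))
c=snap('wrist','w16');"
```

```text
gate hole [604.80978568  14.51357219  32.        ] expected [601.8136509   12.80155994]
t 46.25 tcp [594.9 -49.  196.8] yaw -4.7 tilt 0.06 open 22.8 F [ 0.9 -0.5 -0. ]
shift(tool mm) [ 112.6 -167.7   -3.1] rows>=3.0
```

View pics/a.png

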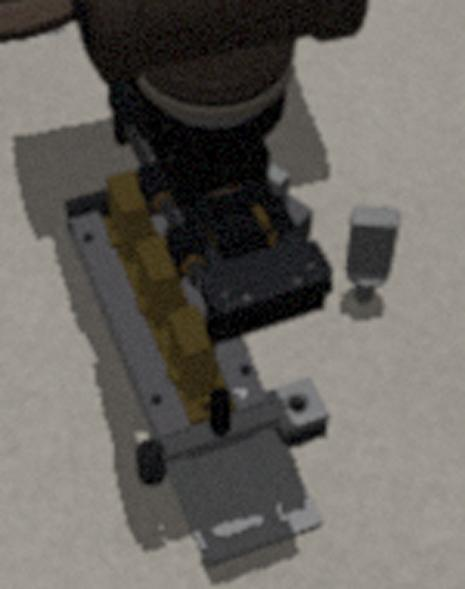

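View pics/w16.png

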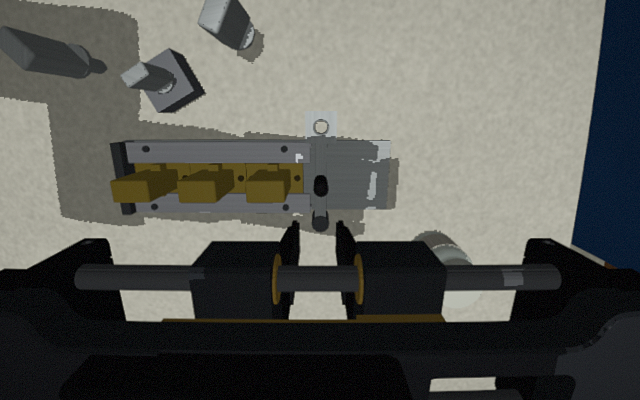

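```bash
python3 - <<'E'
from h import *
t=load('top0');s=load('scene0')
A=lambda x,y:(255+x/4-.4,150+y/4-.4)
B=lambda x,y:(250+x/3.1-.35,90+y/3.1-.35)
def tri(a,b):
    (o1,r1),(o2,r2)=ray(t,*a),ray(s,*b)
    M=np.c_[r1,-r2];k=np.linalg.lstsq(M,o2-o1,rcond=None)[0]
    p,q=o1+r1*k[0],o2+r2*k[1];return ((p+q)/2*1000).round(1),np.linalg.norm(p-q)*1000
print('pin',tri(A(125,393),B(272,177)))
print('dec1',tri(A(48,237),B(375,218)))
print('dec2',tri(A(66,549),B(258,65)))
for n,P in(('pin',[(112,378),(135,374),(149,409),(126,418)]),):
    W=np.array([onz(t,*A(*q),.086)[:2]*1000 for q in P]);print(W,W.mean(0))
E
```

```text
pin (array([436.2,  78.1,  81.7]), np.float64(1.32500324275827))
dec1 (array([530.1, 119. , 113.4]), np.float64(8.954033076735389))
dec2 (array([341.8, 112.4, 105.1]), np.float64(0.3267821995748346))
[[445.75124574  86.49008442]
 [448.0422012   72.04386208]
 [426.06636643  63.30224363]
 [420.68230603  77.70654098]] [435.13552985  74.88568278]
```

>>> step_arm:
  moves:
    - [[27.6,-42.4,0],[0,0,0]]
    - [[27.6,-42.4,0],[0,0,0]]
    - [[27.6,-42.4,0],[0,0,0]]
    - [[27.6,-42.4,0],[0,0,0]]
    - [[0,0,0],[0,0,0.184]]
    - [[0,0,0],[0,0,0.184]]
    - [[0,0,0],[0,0,0.184]]
    - [[0,0,0],[0,0,0.184]]
    - [[0,0,0],[0,0,0.184]]
    - [[0,0,0],[0,0,0.184]]
    - [[0,0,0],[0,0,0]]
    - [[0,0,0],[0,0,0]]
  hand: 0.1

```text
clock: 47.85
tcp_pos: [0.4354, 0.0749, 0.1968]
ee_rot: [-0.0, 0.981, 0.193, -0.001]
force: [-0.5, 0.5, -0.1]
opening: 0.0523
```

```bash
python3 -c "
from h import *
plan(435,75,200,-68)
c=snap('wrist','w17')
im=c['color'];cv2.imwrite('pics/a.png',cv2.resize(im[120:260,240:400],None,fx=4,fy=4,interpolation=cv2.INTER_CUBIC))"
```

```text
t 47.85 tcp [435.4  74.9 196.8] yaw -67.7 tilt 0.06 open 52.3 F [-0.5  0.5 -0.1]
shift(tool mm) [-0.3 -0.3 -3.2] rows>=0.1
turn z 0.005 rad rows>=0.0 q6 68.9
```

View pics/a.png

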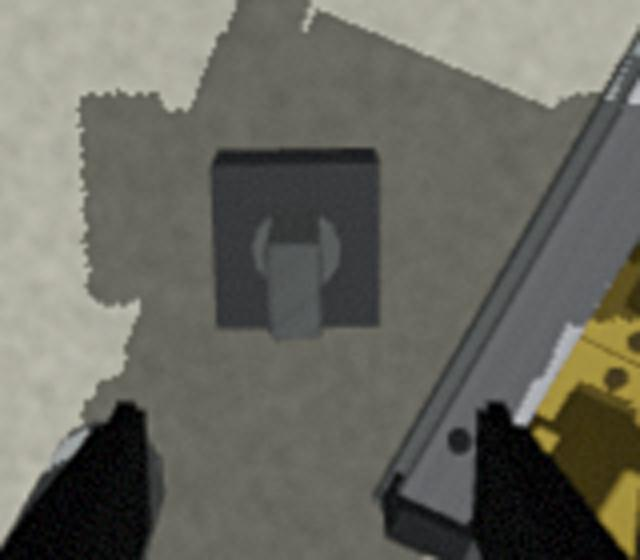

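```bash
python3 -c "
from h import *
c=load('w17')
f=lambda u,v,z:onz(c,240+u/4-.4,120+v/4-.4,z)[:2]*1000
W=np.array([f(u,v,.086) for u,v in((268,243),(322,241),(322,336),(275,339))]);print(W,W.mean(0))
d=W[0]+W[1]-W[2]-W[3];print(np.degrees(np.arctan2(d[1],d[0])),np.hypot(*(W[0]-W[1])),np.hypot(*d)/2)
S=np.array([f(u,v,.034) for u,v in((213,163),(379,162),(380,326),(217,327))]);print(S.mean(0))
print(proj(c,(.4352,.0748,.086)))
plan(*W.mean(0),46,-68.5)"
```

```text
[[444.5910299   89.0755881 ]
 [450.19319563  76.75510692]
 [427.21599837  67.26405845]
 [421.90567508  78.10281697]] [435.97647474  77.79939261]
24.139690451476934 13.53434583913179 25.01917552140561
[435.75789834  78.17339033]
(np.float64(316.24050706125627), np.float64(193.94200584386243))
t 47.90 tcp [435.4  74.9 196.9] yaw -67.8 tilt 0.05 open 52.4 F [-0.9  1.2 -0.7]
shift(tool mm) [  1.7  -2.4 150.9] rows>=2.7
turn z 0.013 rad rows>=0.1 q6 68.9
```

>>> step_arm:
  moves:
    - [[1.5,-2.1,40],[0,0,-0.03]]
    - [[0,0,40],[0,0,0]]
    - [[0,0,40],[0,0,0]]
    - [[0,0,20],[0,0,0]]
    - [[0,0,9],[0,0,0]]
    - [[0,0,0],[0,0,0]]
    - [[0,0,0],[0,0,0]]

```text
clock: 48.78
tcp_pos: [0.4366, 0.0774, 0.049]
ee_rot: [0.0, 0.979, 0.206, 0.001]
force: [-0.1, -0.2, 0.1]
opening: 0.0526
```

>>> step_arm:
  moves:
    - [[0,0,0],[0,0,0]]
    - [[0,0,0],[0,0,0]]
    - [[0,0,0],[0,0,0]]
    - [[0,0,0],[0,0,0]]
    - [[0,0,0],[0,0,0]]
    - [[0,0,0],[0,0,0]]
    - [[0,0,0],[0,0,0]]
    - [[0,0,0],[0,0,0]]
  hand: -1

```text
clock: 49.78
tcp_pos: [0.4358, 0.0779, 0.0482]
ee_rot: [-0.0, 0.979, 0.206, -0.0]
force: [-1.1, 6.8, -0.6]
opening: 0.0136
```

```bash
python3 -c "
from h import *
plan(435,75,200,-66);print(observe()['wrist_torque'])
"
```

```text
t 49.77 tcp [435.8  77.9  48.2] yaw -66.2 tilt 0.05 open 13.6 F [-1.1  6.8 -0.6]
shift(tool mm) [  -2.     2.2 -151.8] rows>=2.8
turn z -0.004 rad rows>=0.0 q6 67.7
[ 1.24348665  0.39281151 -0.0060851 ]
```

>>> step_arm:
  moves:
    - [[0,-0.8,0],[0,0,0]]
    - [[0,0,0],[0,0,0]]

```text
clock: 50.02
tcp_pos: [0.4359, 0.0781, 0.0483]
ee_rot: [0.0, 0.979, 0.206, -0.0]
force: [-0.6, -0.2, -1.6]
opening: 0.0138
```

>>> step_arm:
  moves:
    - [[0,0,-10],[0,0,0]]
    - [[0,0,-15],[0,0,0]]
    - [[0,0,-20],[0,0,0]]
    - [[0,0,-20],[0,0,0]]
    - [[0,0,0],[0,0,0]]
    - [[0,0,0],[0,0,0]]

```text
clock: 50.78
tcp_pos: [0.4357, 0.0781, 0.1131]
ee_rot: [-0.0, 0.979, 0.206, -0.0]
force: [0.0, 0.6, -0.7]
opening: 0.014
```

```bash
python3 -c "
from h import *
p=rk(-13,-61)
plan(*p,112,-66);print(observe()['wrist_torque'])
c=snap('wrist','w18')
im=c['color'];cv2.imwrite('pics/a.png',cv2.resize(im[120:320,240:400],None,fx=3,fy=3,interpolation=cv2.INTER_CUBIC))
c=snap('scene','s18');im=c['color'];cv2.imwrite('pics/b.png',cv2.resize(im[90:280,250:400],None,fx=3.1,fy=3.1,interpolation=cv2.INTER_CUBIC))
"
```

```text
t 50.77 tcp [435.7  78.1 113.1] yaw -66.2 tilt 0.01 open 14.0 F [ 0.   0.6 -0.7]
shift(tool mm) [125.8 126.7   1.1] rows>=2.3
turn z -0.004 rad rows>=0.0 q6 67.8
[-0.03353247  0.13752209  0.01678202]
```

View pics/a.png

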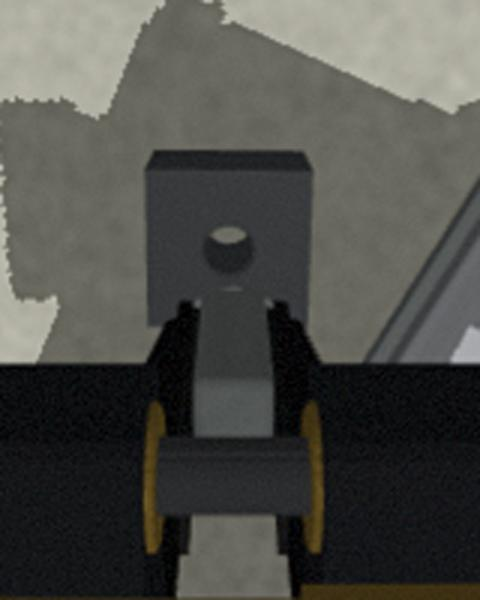

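View pics/b.png

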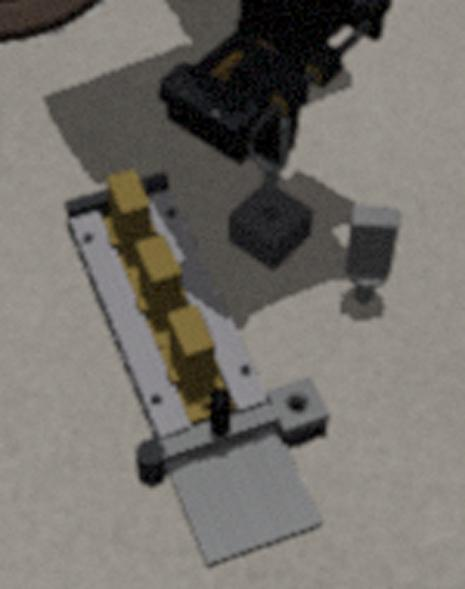

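```bash
python3 -c "
from h import *
c=load('w18');print('stand hole',onz(c,315.8,203.3,.034)*1000)
S=np.array([onz(c,240+u/3-.3,120+v/3-.3,.034)[:2]*1000 for u,v in((147,169),(313,169))]);print(S,S.mean(0)+25*np.array([-np.cos(np.radians(24)),-np.sin(np.radians(24))]))
s=load('s18');print('gate hole s',onz(s,250+297/3.1-.35,90+403/3.1-.35,.032)*1000)
s=load('w16');print('gate hole w16',onz(s,320.7,127,.032)*1000)
cv2.imwrite('pics/c.png',cv2.resize(s['color'][90:170,280:380],None,fx=6,fy=6,interpolation=cv2.INTER_CUBIC))
"
```

```text
stand hole [435.20326092  78.15275322  34.        ]
[[448.62531914 110.24499009]
 [468.36542264  65.40742607]] [435.65673445  77.65779201]
gate hole s [603.41476938  13.46966441  32.        ]
gate hole w16 [604.95296305  13.34189333  32.        ]
```

>>> step_arm:
  moves:
    - [[31.8,31.7,0],[0,0,0]]
    - [[31.8,31.7,0],[0,0,0]]
    - [[31.9,31.7,0],[0,0,0]]
    - [[31.9,31.7,0],[0,0,0]]
    - [[0,0,0],[0,0,0]]
    - [[0,0,0],[0,0,0]]
    - [[0,0,0],[0,0,0]]

```text
clock: 51.75
tcp_pos: [0.6027, 0.0139, 0.1131]
ee_rot: [-0.0, 0.979, 0.206, -0.001]
force: [-1.2, 0.0, -0.5]
opening: 0.0138
```

```bash
python3 -c "
from h import *
plan(603.4,13.4,112,-66)
c=snap('wrist','w19')
im=c['color'];cv2.imwrite('pics/a.png',cv2.resize(im[160:260,260:380],None,fx=6,fy=6,interpolation=cv2.INTER_CUBIC))
"
```

```text
t 51.75 tcp [602.7  13.9 113.1] yaw -66.2 tilt 0.06 open 13.8 F [-1.2  0.  -0.5]
shift(tool mm) [0.5 0.7 1.1] rows>=0.0
turn z -0.004 rad rows>=0.0 q6 61.2
```

View pics/a.png

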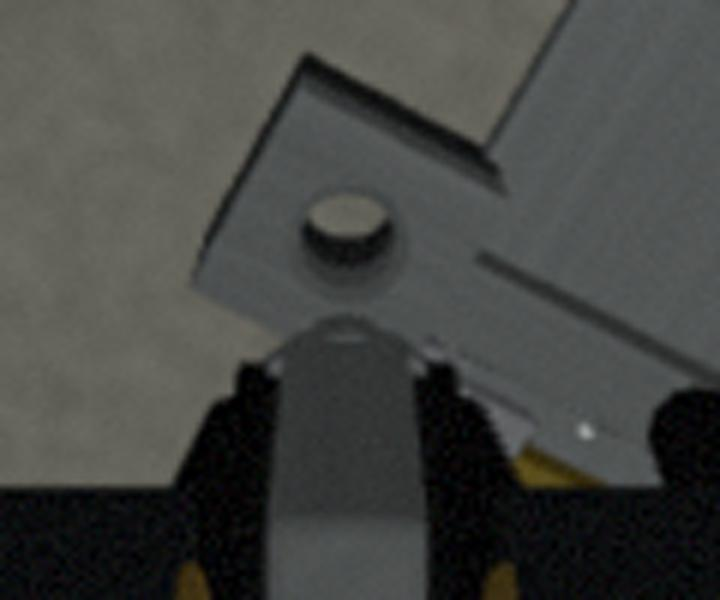

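```bash
python3 -c "
from h import *
c=load('w19');p=onz(c,318.2,200.3,.032)*1000;print('gate hole',p)
c=load('w18');im=c['color'];cv2.imwrite('pics/a.png',cv2.resize(im[160:260,260:380],None,fx=6,fy=6,interpolation=cv2.INTER_CUBIC))
for f in ('w16','w15'):
  c=load(f);im=c['color'];cv2.imwrite('pics/'+f+'c.png',cv2.resize(im[100:160,290:360],None,fx=8,fy=8,interpolation=cv2.INTER_CUBIC))
"
```

```text
gate hole [605.08574045  12.84187067  32.        ]
```

View pics/a.png

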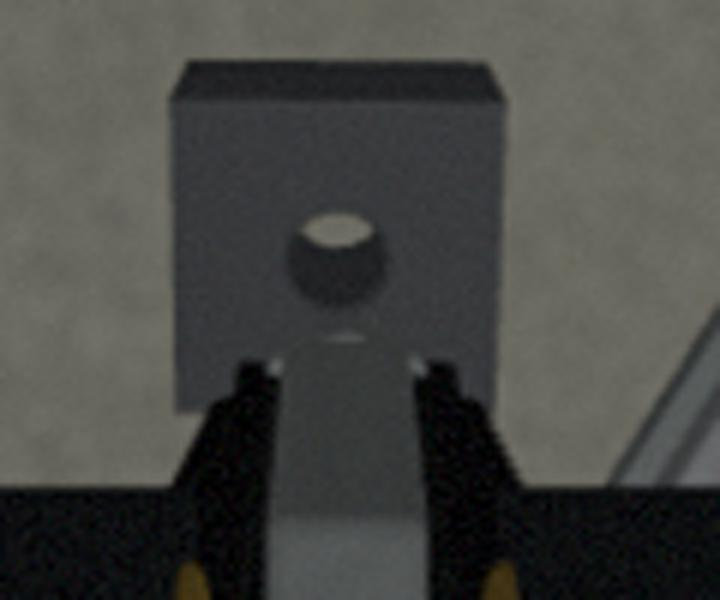

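View pics/w15c.png

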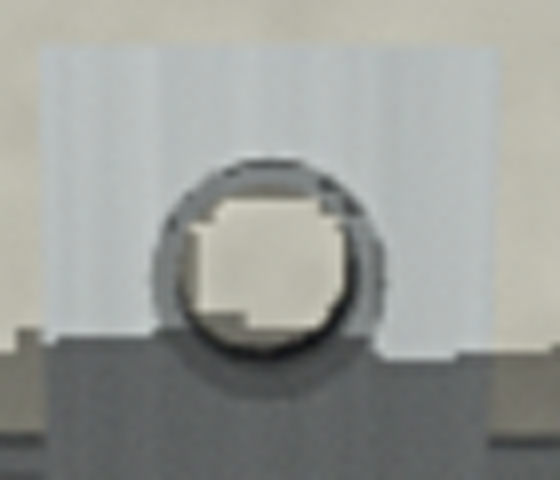

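```bash
python3 -c "
from h import *
plan(604.5,13.2,82,-66)
"
```

```text
t 51.80 tcp [602.9  13.8 113.3] yaw -66.2 tilt 0.03 open 13.8 F [-0.4  0.3 -0.8]
shift(tool mm) [ 1.3  1.3 31.3] rows>=0.6
turn z -0.004 rad rows>=0.0 q6 61.2
```

>>> step_arm:
  moves:
    - [[1.3,1.3,0],[0,0,0]]
    - [[0,0,10],[0,0,0]]
    - [[0,0,10],[0,0,0]]
    - [[0,0,8],[0,0,0]]
    - [[0,0,0],[0,0,0]]
    - [[0,0,0],[0,0,0]]
    - [[0,0,0],[0,0,0]]

```text
clock: 52.68
tcp_pos: [0.6055, 0.0127, 0.0857]
ee_rot: [0.0, 0.979, 0.206, 0.0]
force: [0.0, -0.1, -0.5]
opening: 0.0138
```

```bash
python3 -c "
from h import *
plan(604.5,13.2,82,-66)
c=snap('wrist','w20')
im=c['color'];cv2.imwrite('pics/a.png',cv2.resize(im[160:260,260:380],None,fx=6,fy=6,interpolation=cv2.INTER_CUBIC))
c=snap('scene','s20')
im=c['color'];cv2.imwrite('pics/b.png',cv2.resize(im[180:260,300:400],None,fx=6,fy=6,interpolation=cv2.INTER_CUBIC))
c=snap('top','t20')
im=c['color'];cv2.imwrite('pics/c.png',cv2.resize(im[140:220,270:370],None,fx=6,fy=6,interpolation=cv2.INTER_CUBIC))
"
```

```text
t 52.67 tcp [605.5  12.7  85.7] yaw -66.2 tilt 0.04 open 13.8 F [ 0.  -0.1 -0.5]
shift(tool mm) [-0.7 -0.8  3.7] rows>=0.1
turn z -0.004 rad rows>=0.0 q6 61.2
```

View pics/a.png

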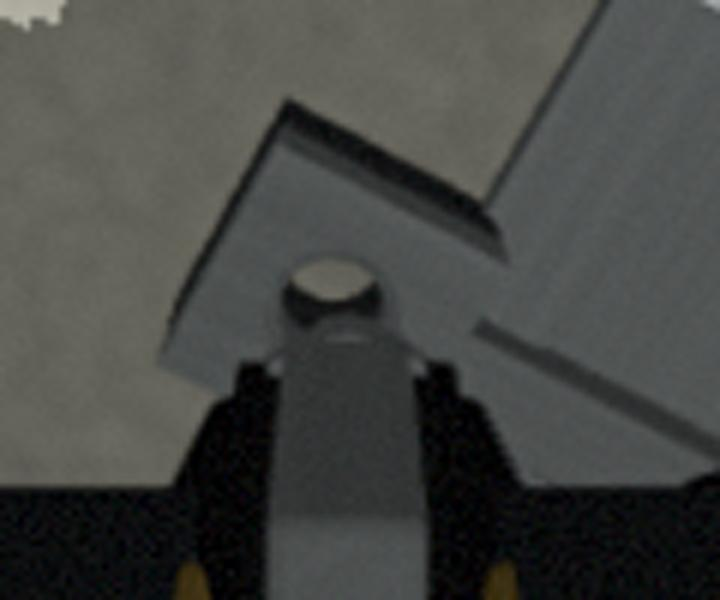

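View pics/b.png

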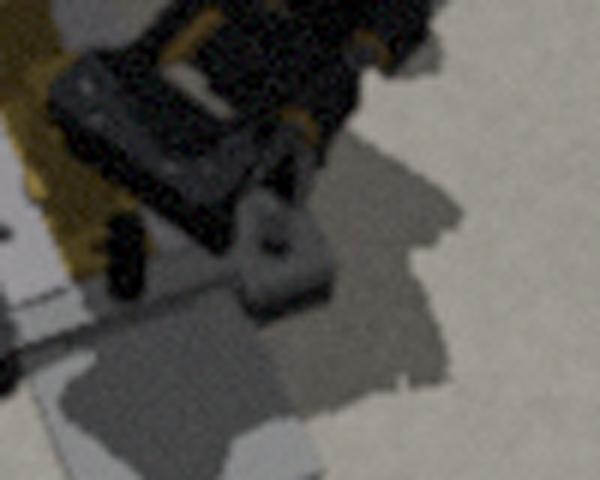

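>>> step_arm:
  moves:
    - [[0,-0.5,4],[0,0,0]]
    - [[0,0,4],[0,0,0]]
    - [[0,0,3],[0,0,0]]
    - [[0,0,3],[0,0,0]]
    - [[0,0,0],[0,0,0]]

```text
clock: 53.45
tcp_pos: [0.6049, 0.0132, 0.071]
ee_rot: [-0.0, 0.979, 0.206, -0.0]
force: [-0.5, -0.1, -1.1]
opening: 0.0138
```

>>> step_arm:
  moves:
    - [[0,0,3],[0,0,0]]
    - [[0,0,3],[0,0,0]]
    - [[0,0,0],[0,0,0]]

```text
clock: 53.82
tcp_pos: [0.605, 0.0132, 0.0651]
ee_rot: [-0.0, 0.979, 0.206, -0.0]
force: [0.2, -0.2, -0.9]
opening: 0.0139
```

>>> step_arm:
  moves:
    - [[0,0,4],[0,0,0]]
    - [[0,0,4],[0,0,0]]
    - [[0,0,3],[0,0,0]]
    - [[0,0,0],[0,0,0]]

```text
clock: 54.32
tcp_pos: [0.605, 0.0133, 0.054]
ee_rot: [-0.0, 0.979, 0.206, -0.0]
force: [-0.1, -0.2, -1.8]
opening: 0.0137
```

>>> step_arm:
  moves:
    - [[0,0,3],[0,0,0]]
    - [[0,0,3],[0,0,0]]
    - [[0,0,1.5],[0,0,0]]
    - [[0,0,0],[0,0,0]]

```text
clock: 54.82
tcp_pos: [0.605, 0.0132, 0.0467]
ee_rot: [-0.0, 0.979, 0.206, -0.0]
force: [-0.3, -1.0, -0.9]
opening: 0.0139
```

```bash
python3 -c "
from h import *
plan(604.5,13.2,46,-66)
c=snap('wrist','w21')
im=c['color'];cv2.imwrite('pics/a.png',cv2.resize(im[160:320,240:400],None,fx=4,fy=3.7,interpolation=cv2.INTER_CUBIC))
"
```

```text
t 54.83 tcp [605.   13.2  46.7] yaw -66.2 tilt 0.01 open 13.9 F [-0.3 -1.  -0.9]
shift(tool mm) [-0.5 -0.2  0.7] rows>=0.0
turn z -0.004 rad rows>=0.0 q6 61.2
```

View pics/a.png

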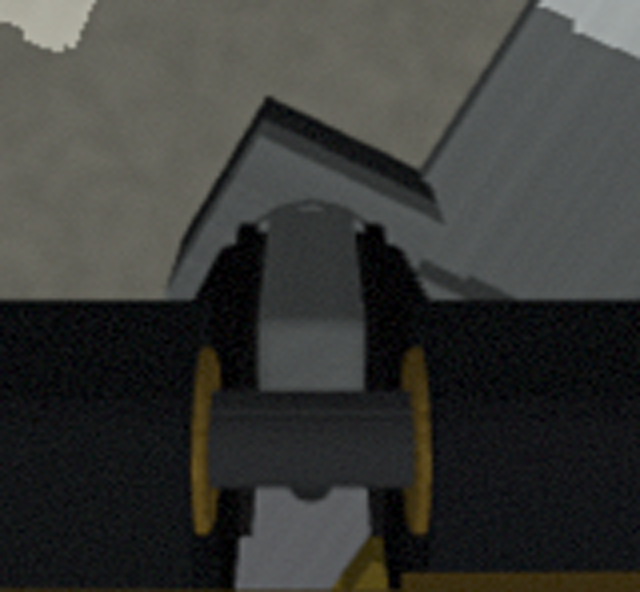

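Nearly seated with no force; release so it drops the last millimetres, then retreat straight up.

>>> step_arm:
  moves:
    - [[0,0,0],[0,0,0]]
    - [[0,0,0],[0,0,0]]
    - [[0,0,0],[0,0,0]]
    - [[0,0,0],[0,0,0]]
    - [[0,0,0],[0,0,0]]
    - [[0,0,-20],[0,0,0]]
    - [[0,0,-40],[0,0,0]]
    - [[0,0,-50],[0,0,0]]
    - [[0,0,-50],[0,0,0]]
    - [[0,0,-40],[0,0,0]]
    - [[0,-50,0],[0,0,0]]
    - [[0,-50,0],[0,0,0]]
    - [[0,-50,0],[0,0,0]]
    - [[0,-50,0],[0,0,0]]
    - [[0,0,0],[0,0,0]]
    - [[0,0,0],[0,0,0]]
  hand: -0.4

```text
clock: 56.88
tcp_pos: [0.5246, 0.1961, 0.2469]
ee_rot: [0.0, 0.979, 0.206, 0.0]
force: [0.2, -0.7, 0.7]
opening: 0.0284
```

```bash
python3 -c "
from h import *
plan(604.5,13.2,46,-66)
c=snap('top','t22');im=c['color'];cv2.imwrite('pics/c.png',cv2.resize(im[140:300,250:400],None,fx=3.7,fy=3.7,interpolation=cv2.INTER_CUBIC))
s=snap('scene','s22')
im=s['color'];cv2.imwrite('pics/b.png',cv2.resize(im[120:280,250:400],None,fx=3.7,fy=3.7,interpolation=cv2.INTER_CUBIC))
for z in (.084,.036,.032): print(z,proj(s,(.6045,.0132,z)),proj(c,(.6045,.0132,z)))
"
```

```text
t 56.88 tcp [524.6 196.1 246.9] yaw -66.2 tilt 0.02 open 28.4 F [ 0.2 -0.7  0.7]
shift(tool mm) [ -0.7 199.5 200.9] rows>=3.7
turn z -0.004 rad rows>=0.0 q6 79.9
0.084 (np.float64(346.64430021089305), np.float64(208.0369256533574)) (np.float64(311.2389895869882), np.float64(181.84613133152405))
0.036 (np.float64(345.6526386323848), np.float64(219.1683489786654)) (np.float64(311.93946757509985), np.float64(185.45166641177508))
0.032 (np.float64(345.5736457508747), np.float64(220.0554136153679)) (np.float64(311.9950446815737), np.float64(185.7377150870302))
```

View pics/c.png

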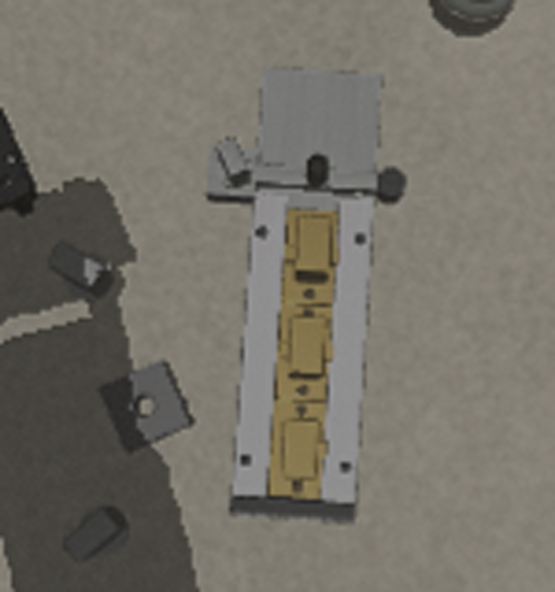

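View pics/b.png

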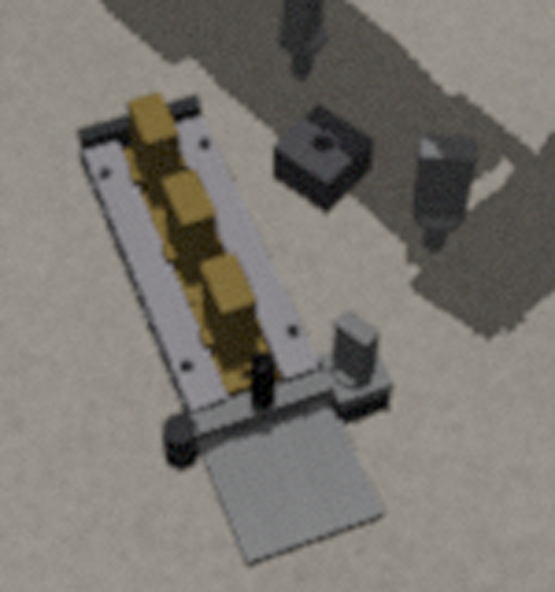

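```bash
python3 - <<'E'
from h import *
t=load('t22');s=load('s22')
a=ray(t,250+230/3.7-.35,140+160/3.7-.35);b=ray(s,250+357/3.7-.35,120+325/3.7-.35)
k=np.linalg.lstsq(np.c_[a[1],-b[1]],b[0]-a[0],rcond=None)[0];print('pin top',a[0]+a[1]*k[0],b[0]+b[1]*k[1])
for u,v in((316,241),(308,345),(299,450)):print('lug rack xy',tork(onz(t,250+u/3.7-.35,140+v/3.7-.35,.086)*1000))
print(hand_in())
E
```

```text
pin top [0.60187961 0.01177508 0.0832548 ] [0.6024099  0.01307033 0.08340992]
lug rack xy (np.float64(40.418645114472824), np.float64(3.198279881038488))
lug rack xy (np.float64(112.28914165072842), np.float64(2.049051865514073))
lug rack xy (np.float64(183.4219671852088), np.float64(0.29644513958925806))
the job is handed in; nothing more can be done
None
```

I loaded all three patterns into the rack, shut the gate and put the lock pin in. The job was handed in at about 57 s of the 208 s allowed, with the arm clear of everything. The hand-in gives no verdict, so this rests on my last camera checks.

- **Gate:** I opened it to about 1.66 rad before loading. To shut it, I pushed it to its hard stop (about 10 N), and in the last pictures it lies parallel to the rack mouth.
- **Patterns:** all three lie under the lips at about x = 40, 112 and 183 mm inside the mouth (28 mm needed).
- **Pattern sideways offset:** the last top view put the lugs 0–3 mm off the lane centre. That is more than the roughly 2 mm the lane walls allow, so part of it must be measuring error. It is still inside the 8 mm limit.
- **Pin:** I used the one from the stand, about 25 x 13.5 mm across the grip; the two free-standing pins were taller. It went down through both holes without noticeable force. Its top is now at about 83 mm, which puts the tip about 1–2 mm above the bench, fully seated.
- **Disagreement on the hole position:** the wrist camera placed the gate hole about 3 mm further out in x than my first rack measurement. I followed the wrist camera, and the pin went in cleanly.
- **Funnel, jar and brush:** no move was aimed at them and I felt no contact, but I did not measure their positions at the end.

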